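Latch the instrument transport case

ROBOT

A 6-joint arm with a two-finger parallel gripper is mounted at the origin on the work surface. World frame = base frame: x ahead of the robot, y to its left, z up, the work surface at z = 0. Lengths are in mm, angles in rad, forces in N, time in s.
With the tool pointing down it reaches from about 275 to 1000 mm from the base axis. Payload 8.4 kg.
Tool frame: the origin (TCP) lies at the very end of the fingers, on their centre line; the grasp point (between the pads) lies 19 mm behind it; z points along the fingers, y is the direction in which the jaws open and shut (so a half turn about z gives the same grasp; the last joint's range is limited). The gripper opens to 85 mm and grips with 20 to 120 N. Pads are 22 mm wide; open, the fingers measure 114 mm over their backs; the gripper's body (76 mm by 85 mm) begins 54 mm behind the grasp point. The pads swing forward as they close: fully open they stand 13 mm farther back than shut.
Start: joints at [1.267, 0.353, 1.633, -0, 1.155, -0.002], TCP at [185.773, 596.755, 231.281] pointing down, gripper open.
Joint ranges: [-2.63, 2.63], [-0.92, 2.1], [0.06, 2.66], [-1.3, 4.44], [0, 2.69], [-3.02, 3.02]. Speed limits (rad/s): [2.22, 2.22, 2.79, 3.14, 3.14, 3.14].

INTERFACE

Orientations are given as [roll, pitch, yaw] about the fixed x, y, z axes, in that order (R = Rz(yaw) Ry(pitch) Rx(roll)).
In Python, from rig import r gives the robot as it stands.
- The arm moves only by the tool move_arm, never from a script. Its argument "increments" is a list of rows, each an object of numbers: "tx", "ty", "tz": the shift along the tool's x, y, z in cm; "rx", "ry", "rz": the turn, a rotation vector about the tool's x, y, z in degrees; "gripper": the gripper's target within -1 to 1 (fully open at 1, half-way at 0, shut at -1). A call has 1 to 12 rows; each row shifts and turns the commanded pose from where the row before left it, along the tool's axes as they then stand; what a row does not reach is not made up. A row lasts 1/10 s, in which the tool goes at most 50 mm and 8.59 degrees, less where a joint would pass 70% of its speed; a pose out of reach is approached as far as the arm can. A call is refused whole if a number of a shift passes 5 or a number of a turn 8.59, either way. A call with a gripper value outside its range is refused whole. The fingers move at their own pace and stop on an object; "squeeze" is the grip in N (left out, the last holds). Time passes only in rows, so rows that do not move let the fingers close. It gives the time, the measured TCP pose, the force and the opening at its end, in the units of the state.
- r.sense(): the state, without advancing time (a new reading comes with each control period).
- r.grab_frame(name): name is "scene" or "side" or "wrist"; returns (picture, depth): 384x512x3 uint8, red, green, blue; 384x512 float32, mm along the optical axis (not along the pixel's ray), 0 where there is no reading.
- r.camera_model(name): a dict with "fx", "fy", "cx", "cy" (pixels), "k1" (the pictures are not rectified: a ray, as slopes to the right and down, at radius r is drawn at 1 + k1 r^2 times it, then the intrinsics apply), "R" (3x3) and "t" (3): a world point X has camera coordinates R X + t; the wrist camera has in their place "hand_eye" (4x4, takes a point from camera to tool coordinates, whose origin is the TCP and whose axes are the flange's). Camera axes: x right, y down, z forward; pixel columns grow to the right and rows downward; lengths in mm; the calibration is good to about 2 mm. A picture is of the moment at which its call begins: read the wrist's pose just before it. camera_model takes no time and is no camera call.
- r.sign_off(): hands the job in, once; it reports no verdict.
Trained networks look in the newest picture that a camera, given by its name, has taken for a name from the list of things; names that differ only in an ending like _2 or _b are one class to them, and where a whole thing is asked for, a point or a joint stands for the part that bears it (a point fixed in the world has none). Each returns a list of dicts, best first, with "confidence" (0 to 1); they miss things now and then, are a little off and sometimes report something else, mostly with a low value. They report only what shows in the picture. A call takes as long as a camera call.
- r.cut_out(query, camera): "mask" (384x512 bool, what is visible of it) and "bbox" ([left, top, right, bottom] in pixels, round what is visible of it).
- r.place_of(query, camera): "location" ([row, column] in pixels: a listed point, or the origin of a listed thing).
The state is a dict: "clock": time; "qpos": joint angles; "qvel": joint speeds; "joint_efforts": joint torques, N m; "eef_pos": TCP position; "tcp_rot": TCP orientation; "contact_force": force on the tool from outside, world axes, zero at the start; "wrist_torque": the same for the moment, N m; "opening": opening from 0.0 (shut) to 1.0 (fully open).
Only numpy, scipy, OpenCV 4.12 (cv2) and the standard library are available. Lean on these libraries where they do the work, as an engineer would, in place of code of your own. Each camera call takes 0.05 s, during which the arm holds its last target. There are 200 camera calls.

TASK

The transport case's front cover is standing ajar on its rubber seal. Catch the brass loop of the draw latch under the keeper's nose, drawing it home by feel and without hauling on it, let go of it, then swing the steel lever over past centre, which pulls the cover in, and press it down until it snaps flat under its spring catch. Press no harder than the catch needs, do not lean on the cover, and leave the glassware, bottles and the other things around and on the case where they are.

Things in the scene. Friction and masses are not known exactly. Their poses are not given: they have to be found in the camera images.
- case: blue transport case, aluminium edges, fixed on the bench. Origin on the bench under the seam of body and cover, mid-width; x = from the seam back into the body, y along the seam, z up (sizes below in this case frame). Body 165 deep, 300 wide, 200 high. One draw latch on the flat top at y 0 acts along x: keeper on the cover, lever on the body. Carry handle 43 high on top at x 132, y -66 to 66.
- cover: front cover, 52 thick, 300 wide, its top level with the case's. Origin on its foot hinge (case x 0, z 10), axes as the case's, tilting with it. It rests 0.038 rad ajar on a springy rubber seal (top at case x -63 to -11) and takes 14 N per mm to pull in at the top. Do not lean on it.
- keeper_mid (a point): middle of the seated bar if the keeper sits mid-slot: case x -30, 10 above the cover's top. The keeper is screwed down through slots and really sits up to 3 to either side of that along x, not measured. It is a steel hook 22 wide, 17 high: an upright throat wall facing -x (away from the lever), with a 4 thick nose overhanging the throat by 4, underside 13 above the top.
- lever_pin (a point): the lever's hinge pin (case x 28, y 0, z 216), axis along case y
- lever_hinge (a joint): lever angle, rad: 0 = closed, flat, pointing to case +x; grows as lifted: 1.57 upright, 2.4 = stop, over the keeper. Light friction holds it where left. With the loop hooked it takes 2 to 15 N near its end until over centre at 0.2. It falls to 0.06, onto a spring catch: a firm press of 12 to 22 N near its end clicks it to 0 (short of that it stays 0.03 or more up). 35 N is forcing it.
- lever_lip (a point): top face of the steel lever, 52 from the pin along it. The lever is a plate 24 wide, 3 thick, its top face 8 above the line through the pin when closed, with a lip turned up at the end (60 from the pin). When the lever is up this face looks towards the keeper (-x).
- loop: brass loop: U of 5 thick wire, two legs 44 apart (49 over all) and a cross-bar. Origin midway between its pins in the lever, 16 from the lever pin, on the lever's lip side. Its -x axis runs along the legs to the bar. Stiff pins hold it at any angle to the lever: unless the bar is under the nose, it lifts off as the lever moves. It can be pinched across the legs; the lever follows.
- loop_bar (a point): middle of the loop's 5 thick cross-bar, 69.8 from the loop's pins. The bar's centre must come down at least 4.5 in front (-x) of its seated place to clear the nose, to about 8 above the cover's top, then back +x; it is caught only within 3 of the seat. Moving it drags the lever along (3 to 4 N). 3 to 5 N more against the throat wall is plenty; 15 N would bend it.
- bottle_red: bystander: brown bottle with red cap, 92 across, 225 tall, beside the case; origin at its foot
- bottle_blue: bystander: brown bottle with blue cap, 92 across, 225 tall, beside the case; origin at its foot
- jar: bystander: white jar, 90 across, 130 tall, beside the case; origin at its foot
- beaker: bystander: glass beaker, 72 across, 95 tall, beside the case; origin at its foot
- dish: bystander: small red dish, 66 across, 22 tall, in front of the case; origin at its foot
- spatula: bystander: slim steel lab spatula, 160 long, lying in front of the case
- vial: bystander: small amber vial, 26 across, 45 tall, standing on the case's top about 115 to one side of the latch; origin at its foot

How it is judged:
By the outcome, as a careful person would: the job done as asked, in the order asked, and still so for the second after the job is handed in, with the robot touching nothing.
It also fails if it takes over 64 s, if anything falls off the work surface, if the arm or the gripper's body presses on something with over 40 N, if the wrist force passes 120 N, or if a joint passes its speed limit or range.

## Working session

There is one attempt and no reset: what is moved stays moved. The work goes in short steps, Python scripts to look and compute and a tool call to move; the robot and the scene stay as the last step left them, time stands still between calls to the robot, and variables do not carry over. Pictures are saved under pics/ and viewed, about 8 in all and at most 12, crops included, and the job is handed in when it is done.

Besides the shell and the picture viewer there is one more tool, called by a JSON object that holds its "name" and its "arguments", one argument or row to a line. move_arm: Moves the arm, as the interface text tells. Its arguments: {"type":"object","properties":{"increments":{"type":"array","items":{"type":"object","properties":{"tx":{"type":"number"},"ty":{"type":"number"},"tz":{"type":"number"},"rx":{"type":"number"},"ry":{"type":"number"},"rz":{"type":"number"},"gripper":{"type":"number"}}}},"squeeze":{"type":"number"}},"required":["increments"]}

```bash
ls; mkdir -p pics
cat > h.py <<'E'
import numpy as np, cv2
from rig import r
from scipy.spatial.transform import Rotation as Ro
def cam(name):
    m=r.camera_model(name)
    if 'hand_eye' in m:
        s=r.sense(); T=np.eye(4); T[:3,:3]=Ro.from_euler('xyz',s['tcp_rot']).as_matrix(); T[:3,3]=s['eef_pos']
        C=T@np.array(m['hand_eye']); R=C[:3,:3].T; t=-R@C[:3,3]
    else: R=np.array(m['R']); t=np.array(m['t'])
    return m,R,t
def ray(m,R,t,row,col):
    K=np.array([[m['fx'],0,m['cx']],[0,m['fy'],m['cy']],[0,0,1.]])
    d=((col-m['cx'])/m['fx'],(row-m['cy'])/m['fy']); s=np.array(d)
    for _ in range(10): s=np.array(d)/(1+m['k1']*(s@s))
    return -R.T@t, R.T@np.array([s[0],s[1],1.])
def atz(c,row,col,z):
    o,d=ray(*c,row,col); return o+d*(z-o[2])/d[2]
def atdepth(c,row,col,dep):
    o,d=ray(*c,row,col); return o+d*dep
def proj(c,X):
    m,R,t=c; p=R@np.array(X)+t; s=p[:2]/p[2]; s=s*(1+m['k1']*(s@s)); return np.array([m['fy']*s[1]+m['cy'],m['fx']*s[0]+m['cx']])
def save(img,n,crop=None,f=1):
    if crop: img=img[crop[0]:crop[1],crop[2]:crop[3]]
    cv2.imwrite('pics/'+n,cv2.resize(img[:,:,::-1],None,fx=f,fy=f,interpolation=cv2.INTER_CUBIC))
E
python3 - <<'E'
from h import *
ims=[]
for n in ['scene','side']:
    im,d=r.grab_frame(n); ims.append(im); np.save('d_'+n,d); c=cam(n)
    print(n,'campos',(-c[1].T@c[2]).round(), 'axis',c[1][2].round(2))
    for q in ['case','keeper_mid','lever_pin','lever_lip','loop','loop_bar','vial','bottle_red','bottle_blue','jar','beaker','dish','spatula']:
        L=r.place_of(q,n)
        for k in L[:2]:
            a,b=k['location']; dep=d[int(min(max(a,0),383)),int(min(max(b,0),511))]
            print(q,np.round(k['location'],1),round(k['confidence'],2),dep, atdepth(c,a,b,dep).round(1))
save(np.vstack(ims),'a.png',None,0.78)
print(r.sense())
E
```

```text
pics
scene campos [176. 614. 900.] axis [ 0.39 -0.55 -0.74]
case [212.6 266.8] 0.98 1025.1536 [536.1  59.3 114.7]
case [209.  267.8] 0.47 1022.57764 [536.9  54.3 122.3]
keeper_mid [157.2 277.9] 0.58 1000.49054 [560.1 -18.1 218.3]
lever_pin [147.3 262.1] 0.89 1018.18097 [606.6 -22.2 221.7]
lever_lip [129.7 263.8] 0.54 976.4341 [602.4 -22.1 275.8]
lever_lip [139.  261.2] 0.31 994.9733 [606.4 -18.  249.8]
loop [140.3 260.8] 0.51 1013.23724 [613.8 -27.2 235.8]
loop_bar [133.4 277.8] 0.56 996.8043 [581.8 -48.4 257.2]
vial [167.8 212.5] 0.76 984.1218 [663.6  90.4 213.5]
bottle_blue [292.2 233.7] 0.93 920.0531 [485.1 257.3  82.6]
jar [184.3 355.2] 0.77 1165.3479 [ 424.6 -196.7   57.9]
beaker [252.8 187.6] 0.73 1045.4442 [657.1 214.6  34.6]
dish [219.9 329.7] 0.92 1152.5405 [437.5 -92.5   4.2]
dish [166.2 210.2] 0.51 987.94006 [671.3  89.2 213.3]
spatula [246.4 294.1] 0.51 1095.491 [469.4  33.4   4.2]
spatula [294.1 234.7] 0.38 925.22925 [483.4 256.5  75.3]
side campos [   8. -493.  811.] axis [ 0.55  0.53 -0.64]
case [235.3 280.9] 0.88 951.2717 [519.7 -92.5 101.7]
keeper_mid [179.5 270.7] 0
[... 648 characters left out ...]
6   1.9]
{'clock': 1.4, 'qpos': array([ 1.26656583e+00,  3.52999636e-01,  1.63334370e+00,  2.85322207e-05,
        1.15520207e+00, -2.42965904e-03]), 'qvel': array([ 5.75449454e-05,  1.45919212e-03, -1.10385364e-03, -2.68154437e-03,
        2.00980147e-03,  1.85272074e-04]), 'joint_efforts': array([-2.06321529e-03, -6.05174518e+01, -3.42436159e+01, -7.65148184e-05,
        1.25339422e-03, -1.01789450e-05]), 'eef_pos': array([185.79477975, 596.78243583, 231.30532667]), 'tcp_rot': array([ 3.14154534e+00, -2.59891281e-05,  2.83978029e+00]), 'contact_force': array([-0.37860167,  0.70080708, -0.15797315]), 'wrist_torque': array([0.00578702, 0.04564064, 0.01189116]), 'opening': 0.9987482539674812}
```

View pics/a.png

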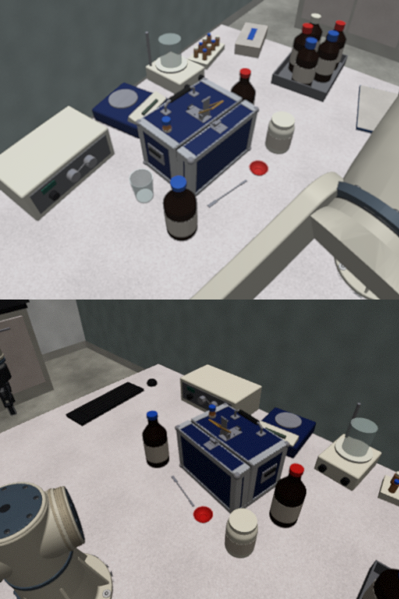

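Run:
```python
from h import *
# 3D points of the top of case from depth: fit edges
for n in ['scene','side']:
    d=np.load(f'd_{n}.npy'); c=cam(n); P=[]
    for a in range(60,330,1):
        for b in range(120,450,1):
            if d[a,b]>0: P.append(atdepth(c,a,b,d[a,b]))
    P=np.array(P); T=P[(abs(P[:,2]-200)<5)&(P[:,0]>400)&(P[:,0]<900)&(abs(P[:,1])<260)]
    rect=cv2.minAreaRect(T[:,:2].astype(np.float32)); print(n,len(T),np.median(T[:,2]),rect, cv2.boxPoints(rect).round())
    np.save('P_'+n,P)
```

```text
scene 7279 201.8631021881696 ((614.7383422851562, 19.070846557617188), (409.2953186035156, 293.30816650390625), 81.05653381347656) [[ 438. -160.]
 [ 728. -206.]
 [ 791.  198.]
 [ 502.  244.]]
side 6081 199.23465043314582 ((616.0350952148438, 10.099197387695312), (395.8240661621094, 291.2264709472656), 81.8525619506836) [[ 444. -165.]
 [ 732. -206.]
 [ 788.  185.]
 [ 500.  227.]]
```

The scene view shows the blue case mid-left (about col 200, row 130 in the picture). Its brass loop and lever are standing up on top. The bottles, jar, beaker, dish and vial are around or on the case. I'll go up and over for a wrist look.

{"name": "move_arm", "arguments": {
  "increments": [
    {"tz":-5},
    {"tz":-5},
    {"tz":-5},
    {"tz":-5},
    {"tx":-3.5,"ty":-2.9},
    {"tx":-3.5,"ty":-2.9},
    {"tx":-3.5,"ty":-2.9},
    {"tx":-3.5,"ty":-2.9},
    {"tx":-3.5,"ty":-2.9},
    {"tx":-3.5,"ty":-2.9},
    {"tx":-3.5,"ty":-2.9},
    {"tx":-3.5,"ty":-2.9}
  ]
}}

```text
invalid input
```

Run:
```python
from h import *
print(np.array(r.camera_model('wrist')['hand_eye']).round(3)); s=r.sense(); print(s['eef_pos'],s['tcp_rot'],s['qpos'])
# case top from components
for n in ['scene','side']:
    d=np.load(f'd_{n}.npy'); c=cam(n); M=np.zeros(d.shape,np.uint8); X=np.zeros(d.shape+(3,))
    for a in range(384):
        for b in range(512):
            if d[a,b]>0:
                X[a,b]=atdepth(c,a,b,d[a,b])
                M[a,b]=abs(X[a,b,2]-200.5)<6 and 400<X[a,b,0]<900
    M=cv2.morphologyEx(M,cv2.MORPH_OPEN,np.ones((3,3)))
    k,l,st,_=cv2.connectedComponentsWithStats(M); i=1+st[1:,4].argmax(); T=X[l==i]
    rect=cv2.minAreaRect(T[:,:2].astype(np.float32)); print(n,len(T),rect,cv2.boxPoints(rect).round(1).tolist())
```

```text
[[-1.00000e-03 -9.57000e-01 -2.89000e-01  7.43260e+01]
 [ 1.00000e+00 -1.00000e-03  0.00000e+00 -1.22800e+00]
 [-1.00000e-03 -2.89000e-01  9.57000e-01 -1.43267e+02]
 [ 0.00000e+00  0.00000e+00  0.00000e+00  1.00000e+00]]
[185.79477975 596.78243583 231.30532667] [ 3.14154534e+00 -2.59891281e-05  2.83978029e+00] [ 1.26656583e+00  3.52999636e-01  1.63334370e+00  2.85322207e-05
  1.15520207e+00 -2.42965904e-03]
scene 7431 ((634.314208984375, -32.24821472167969), (313.9967346191406, 238.63409423828125), 81.0484619140625) [[492.0, -168.8000030517578], [727.7000122070312, -205.89999389648438], [776.5999755859375, 104.30000305175781], [540.9000244140625, 141.39999389648438]]
side 6043 ((637.3108520507812, -35.12646484375), (312.035888671875, 236.6579132080078), 81.77871704101562) [[497.8999938964844, -172.60000610351562], [732.0999755859375, -206.5], [776.7000122070312, 102.4000015258789], [542.5, 136.1999969482422]]
```

{"name": "move_arm", "arguments": {
  "increments": [
    {"tx":0,"ty":0,"tz":-5,"rx":0,"ry":0,"rz":0,"gripper":1},
    {"tx":0,"ty":0,"tz":-5,"rx":0,"ry":0,"rz":0,"gripper":1},
    {"tx":0,"ty":0,"tz":-5,"rx":0,"ry":0,"rz":0,"gripper":1},
    {"tx":0,"ty":0,"tz":-5,"rx":0,"ry":0,"rz":0,"gripper":1}
  ]
}}

```text
clock: 1.8
eef_pos: [185.7, 596.4, 433.4]
tcp_rot: [3.141, 0.0, 2.84]
contact_force: [0.6, 1.5, -0.0]
opening: 1.0
```

{"name": "move_arm", "arguments": {
  "increments": [
    {"tx":-3.6,"ty":-3.2,"gripper":1},
    {"tx":-3.6,"ty":-3.2,"gripper":1},
    {"tx":-3.6,"ty":-3.2,"gripper":1},
    {"tx":-3.6,"ty":-3.2,"gripper":1},
    {"tx":-3.6,"ty":-3.2,"gripper":1},
    {"tx":-3.6,"ty":-3.2,"gripper":1},
    {"tx":-3.6,"ty":-3.2,"gripper":1},
    {"tx":-3.6,"ty":-3.2,"gripper":1},
    {"tx":-3.6,"ty":-3.2,"gripper":1},
    {"tx":-3.6,"ty":-3.2,"gripper":1},
    {"tx":-3.6,"ty":-3.2,"gripper":1},
    {"tx":-3.6,"ty":-3.2,"gripper":1}
  ]
}}

```text
invalid input
```

{"name": "move_arm", "arguments": {
  "increments": [
    {"tx":-3.6,"ty":-3.2,"tz":0,"rx":0,"ry":0,"rz":0,"gripper":1},
    {"tx":-3.6,"ty":-3.2,"tz":0,"rx":0,"ry":0,"rz":0,"gripper":1},
    {"tx":-3.6,"ty":-3.2,"tz":0,"rx":0,"ry":0,"rz":0,"gripper":1},
    {"tx":-3.6,"ty":-3.2,"tz":0,"rx":0,"ry":0,"rz":0,"gripper":1},
    {"tx":-3.6,"ty":-3.2,"tz":0,"rx":0,"ry":0,"rz":0,"gripper":1},
    {"tx":-3.6,"ty":-3.2,"tz":0,"rx":0,"ry":0,"rz":0,"gripper":1},
    {"tx":-3.6,"ty":-3.2,"tz":0,"rx":0,"ry":0,"rz":0,"gripper":1},
    {"tx":-3.6,"ty":-3.2,"tz":0,"rx":0,"ry":0,"rz":0,"gripper":1},
    {"tx":-3.6,"ty":-3.2,"tz":0,"rx":0,"ry":0,"rz":0,"gripper":1},
    {"tx":-3.6,"ty":-3.2,"tz":0,"rx":0,"ry":0,"rz":0,"gripper":1},
    {"tx":-3.6,"ty":-3.2,"tz":0,"rx":0,"ry":0,"rz":0,"gripper":1},
    {"tx":-3.6,"ty":-3.2,"tz":0,"rx":0,"ry":0,"rz":0,"gripper":1}
  ]
}}

```text
clock: 3.0
eef_pos: [484.7, 99.8, 431.6]
tcp_rot: [3.141, 0.001, 2.84]
contact_force: [-0.0, 1.3, 0.2]
opening: 0.998
```

{"name": "move_arm", "arguments": {
  "increments": [
    {"tx":-3.6,"ty":-3.1,"tz":0,"rx":0,"ry":0,"rz":0,"gripper":1},
    {"tx":-3.6,"ty":-3.1,"tz":0,"rx":0,"ry":0,"rz":0,"gripper":1},
    {"tx":-3.6,"ty":-3.1,"tz":0,"rx":0,"ry":0,"rz":-4.3,"gripper":1},
    {"tx":0,"ty":0,"tz":0,"rx":0,"ry":0,"rz":-4.3,"gripper":1},
    {"tx":0,"ty":0,"tz":0,"rx":0,"ry":0,"rz":0,"gripper":1}
  ]
}}

```text
clock: 3.5
eef_pos: [559.9, -20.4, 430.8]
tcp_rot: [3.142, -0.001, 2.989]
contact_force: [-0.3, -0.3, -0.8]
opening: 0.996
```

Run:
```python
from h import *
c=cam('wrist'); im,d=r.grab_frame('wrist'); np.save('d_w1',d); np.save('im_w1',im)
s=r.sense(); print(s['eef_pos'],s['tcp_rot'],s['qpos'].round(2),s['contact_force'].round(1))
for q in ['keeper_mid','lever_pin','lever_lip','loop','loop_bar','vial']:
    for k in r.place_of(q,'wrist')[:2]:
        a,b=k['location']; dep=d[int(a),int(b)]; print(q,np.round(k['location'],1),round(k['confidence'],2),atdepth(c,a,b,dep).round(1))
save(im,'b.png',None,1.5)
X=np.array([[atdepth(c,a,b,d[a,b]) if d[a,b]>0 else [0,0,0] for b in range(512)] for a in range(384)]); np.save('X_w1',X)
```

```text
[559.51430079 -19.49753352 431.05002728] [ 3.14141298e+00 -6.38937104e-04  2.98733045e+00] [-0.04  0.12  1.5   0.    1.52 -1.45] [-0.2  0.3 -0.4]
keeper_mid [160.8 261. ] 0.95 [558.3 -19.2 202.5]
lever_pin [204.9 261. ] 0.94 [606.6 -26.9 242.7]
lever_lip [210.8 259.7] 0.74 [605.8 -28.4 264.4]
loop_bar [180.3 259.1] 0.58 [563.6 -22.6 283. ]
loop_bar [203.2 261.1] 0.56 [605.5 -26.6 239.5]
vial [224.9 341.2] 0.69 [662.3  78.2 217.7]
```

View pics/b.png

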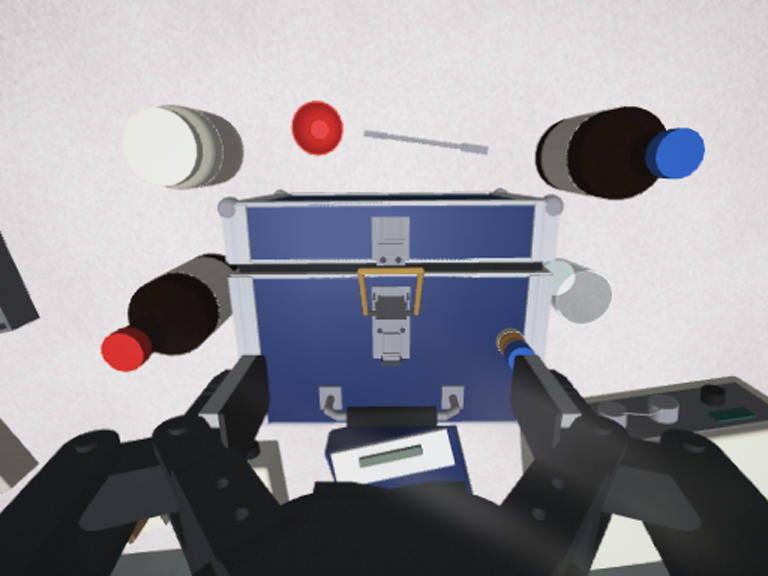

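The wrist view shows the keeper at about px (155,260) and the loop standing up, with its bar at px (180,260) and its legs running down to row 210. The lever is upright near (203,261), and the vial is to the right at (228,345). Next I'll get the case frame and loop geometry from depth.

Run:
```python
from h import *
X=np.load('X_w1.npy'); im=np.load('im_w1.npy').astype(int)
top=((abs(X[...,2]-201)<7)&(X[...,0]>450)&(X[...,0]<800)&(abs(X[...,1])<220)).astype(np.uint8)
# side edges: rows 185..250 body; per-row extremes
blue=(im[...,2]-im[...,0]>40)
L=[];Rr=[]
for a in list(range(138,172))+list(range(186,225)):
    b=np.where(top[a])[0]
    b=b[(b>140)&(b<400)]
    if len(b): L.append(X[a,b[0],:2]); Rr.append(X[a,b[-1],:2])
L=np.array(L);Rr=np.array(Rr); w=np.linalg.norm(np.median(L,0)-np.median(Rr,0)); print('width',w)
for E in(L,Rr):
    p=np.polyfit(E[:,0],E[:,1],1); print('edge slope yaw',np.degrees(np.arctan(p[0])),'y at x=590',np.polyval(p,590))
# seam edges by column: front edge of body & cover edges
for nm,rows in (('front',range(120,150)),):
    pass
F=[];S1=[];S2=[]
for b in range(165,360,3):
    col=top[:,b]; r_=np.where(col[120:235])[0]+120
    if len(r_): F.append(X[r_[0],b])
F=np.array(F); p=np.polyfit(F[:,1],F[:,0],1); print('front slope deg',np.degrees(np.arctan(p[0])),'x at y=-20',np.polyval(p,-20), 'res',np.std(F[:,0]-np.polyval(p,F[:,1])))
br=(im[...,0]-im[...,2]>60)&(im[...,0]>120)
br[:170]=0;br[215:]=0;br[:,:230]=0;br[:,290:]=0
P=X[br]; P=P[P[:,2]>215]; print(len(P))
e=np.array([np.cos(-.151),np.sin(-.151)])
o=np.array([609,-28.7])
q=np.c_[(P[:,:2]-o)@e,(P[:,:2]-o)@[-e[1],e[0]],P[:,2]]
for i in np.argsort(q[:,0])[::6]: print(q[i].round(1),end=' ')
print('top z',np.median(X[top>0][:,2]))
```

```text
width 301.28811123361044
edge slope yaw -7.653164124021545 y at x=590 -177.38666779665573
edge slope yaw -8.703480841761394 y at x=590 127.9650793561371
front slope deg 8.435324474283629 x at y=-20 522.0862144405017 res 0.38627440544536207
353
[-48.1  21.9 282. ] [-47.2   2.4 282.7] [-47.1  17.6 282.5] [-47.   -2.  282.1] [-47.  -18.3 281.6] [-46.9  10.  281.8] [-46.9   7.8 281.4] [-46.7 -10.6 284.7] [-46.2  11.  283.3] [-46.2  -0.9 282.9] [-46.1  10.  282.8] [-46.   -2.  282.2] [-45.9   6.7 281.9] [-45.8 -14.  281.5] [-45.7  12.2 281.3] [-45.3 -18.2 283.7] [-45.1   1.3 283.3] [-4.500e+01  2.000e-01  2.829e+02] [-45.  -11.8 282.6] [-44.9  15.4 282.7] [-44.8  21.9 282.5] [-44.7  23.1 282.1] [-44.1 -11.7 283.5] [-43.8 -19.4 282.3] [-43.6  19.8 282.2] [-43.6 -14.  281.6] [-43.5   7.8 281.6] [-43.5   3.5 281.4] [-43.4  22.  281.4] [-43.3   5.7 280.7] [-41.7  23.3 279.3] [-40.1 -19.8 277.2] [-38.8  22.4 277.3] [-37.6 -22.1 276.8] [-37.  -20.  274.6] [-35.4  21.6 273.5] [-34.1  22.8 273.2] [-32.2 -20.4 270.4] [-30.9 -20.4 270.1] [-29.   22.1 268.2] [-27.4 -23.  266.5] [-25.6 -23.2 264.7] [-24.7  20.2 262.1] [-23.4 -19.9 261.8] [-21.9 -23.5 260.8] [-20.   20.5 259.2] [-18.5  22.9 258.7] [-16.7 -21.5 256.7] [-14.8 -21.7 254.7] [-12.9  23.4 253.3] [-10.9 -20.8 250.9] [ -9.2 -20.9 249.8] [ -7.3 -21.  248.2] [ -5.2 -21.1 246.1] [ -3.1 -21.3 244.2] [ -1.1 -21.5 242.1] [  1.2 -22.9 239.7] [  3.1 -21.8 238.3] [  5.2 -21.9 236.4] top z 200.4663090970123
```

```bash
cat > plan.py <<'E'
from h import *
YAW=-0.147; PIN=np.array([613.,-29.0]); e=np.array([np.cos(YAW),np.sin(YAW)]); n=np.array([-e[1],e[0]]); C0=PIN-28*e
def c2w(x,y,z): return np.r_[C0+x*e+y*n,z]
def w2c(p): d=np.array(p[:2])-C0; return np.r_[d@e,d@n,p[2]]
def tz(tau): return np.array([np.sin(tau),-np.cos(tau)])
def Rt(tau): return Ro.from_euler('z',np.pi+YAW)*Ro.from_euler('x',np.pi)*Ro.from_euler('y',-tau)
def A(th,a=16): return np.array([28+a*np.cos(th),216+a*np.sin(th)])
def loopG(th,phi,rho=35,tau=0,over=12,back=0):
    g=A(th)+rho*np.array([-np.cos(phi),np.sin(phi)])+(over-back)*tz(tau); return (g[0],0,g[1],tau)
def bar(th,phi): return A(th)+69.8*np.array([-np.cos(phi),np.sin(phi)])
def rows(targets,step=40,start=None):
    s=r.sense()
    if start is None: p=np.array(s['eef_pos']);R=Ro.from_euler('xyz',s['tcp_rot'])
    else: p=c2w(*start[:3]);R=Rt(start[3])
    print('now case',w2c(p).round(1),'tcp_rot',s['tcp_rot'].round(3))
    for (x,y,z,tau) in targets:
        P=c2w(x,y,z);Q=Rt(tau); dr=(R.inv()*Q).as_rotvec()
        k=int(np.ceil(max(np.linalg.norm(P-p)/step,np.degrees(np.linalg.norm(dr))/8.4,1)))
        for i in range(k):
            f0,f1=i/k,(i+1)/k
            Ra=R*Ro.from_rotvec(dr*f0); d=Ra.inv().apply((P-p)/k)/10; w=np.degrees(dr/k)
            print('t',d.round(2),'r',w.round(2))
        print('--'); p,R=P,Q
E
python3 - <<'E'
from plan import *
D=np.radians
rows([loopG(1.5,D(43),tau=D(-25),back=60),loopG(1.5,D(43),tau=D(-25))],40)
print(loopG(1.5,D(43),tau=D(-25)),bar(1.5,D(43)))
E
```

```text
now case [-26.6   2.6 431.6] tcp_rot [3.142 0.    2.99 ]
t [-1.26 -0.06  3.31] r [ 0.01  6.26 -0.06]
t [-1.61 -0.06  3.15] r [ 0.01  6.26 -0.06]
t [-1.95 -0.06  2.95] r [ 0.01  6.26 -0.06]
t [-2.26 -0.06  2.73] r [ 0.01  6.26 -0.06]
--
t [-0. -0.  3.] r [0. 0. 0.]
t [-0. -0.  3.] r [0. 0. 0.]
--
(np.float64(-1.5370034708761136), 0, np.float64(244.95416894341253), np.float64(-0.4363323129985824)) [-21.91669315 279.56340532]
```

{"name": "move_arm", "arguments": {
  "increments": [
    {"tx":-1.26,"ty":-0.06,"tz":3.3,"rx":0,"ry":6.25,"rz":0,"gripper":0.6},
    {"tx":-1.6,"ty":-0.06,"tz":3.15,"rx":0,"ry":6.25,"rz":0,"gripper":0.6},
    {"tx":-1.95,"ty":-0.06,"tz":2.95,"rx":0,"ry":6.25,"rz":0,"gripper":0.6},
    {"tx":-2.26,"ty":-0.06,"tz":2.73,"rx":0,"ry":6.25,"rz":0,"gripper":0.6},
    {"tx":0,"ty":0,"tz":0,"rx":0,"ry":0,"rz":0,"gripper":0.6},
    {"tx":0,"ty":0,"tz":0,"rx":0,"ry":0,"rz":0,"gripper":0.6}
  ]
}}

```text
clock: 4.45
eef_pos: [608.9, -28.8, 296.9]
tcp_rot: [-3.141, -0.44, 2.99]
contact_force: [-0.0, -0.2, 1.3]
opening: 0.803
```

Run:
```python
from plan import *
c=cam('wrist'); im,d=r.grab_frame('wrist'); save(im,'c.png',None,1.5)
for nm,p in dict(pin=(28,0,216),keeper=(-30,0,210),bar=(-21.9,0,279.6),A=(A(1.5)[0],0,A(1.5)[1])).items(): print(nm,proj(c,c2w(*p)).round(0))
for q in ['keeper_mid','lever_pin','loop_bar','lever_lip']:
    for k in r.place_of(q,'wrist')[:1]:
        a,b=k['location']; print(q,np.round(k['location'],1),round(k['confidence'],2),w2c(atdepth(c,a,b,d[int(a),int(b)])).round(1))
s=r.sense();print(s['opening'],s['contact_force']); rows([loopG(1.5,np.radians(43),tau=np.radians(-25))])
```

```text
pin [242. 261.]
keeper [177. 261.]
bar [169. 261.]
A [245. 261.]
keeper_mid [176.8 262.8] 0.62 [-31.7   1.8 201.9]
lever_pin [242.2 263.4] 0.93 [ 25.7   1.1 267.4]
loop_bar [169.8 260.7] 0.56 [-20.9  -0.5 282.8]
lever_lip [230.2 261.5] 0.94 [ 17.6  -0.3 282.3]
0.8025459904409075 [-0.41935138 -0.17857623 -0.36618918]
now case [ 24.1  -0.5 303. ] tcp_rot [ 3.141 -0.43   2.99 ]
t [-0.04  0.02  3.18] r [ 0.07  0.19 -0.11]
t [-0.05  0.02  3.18] r [ 0.07  0.19 -0.11]
--
```

View pics/c.png

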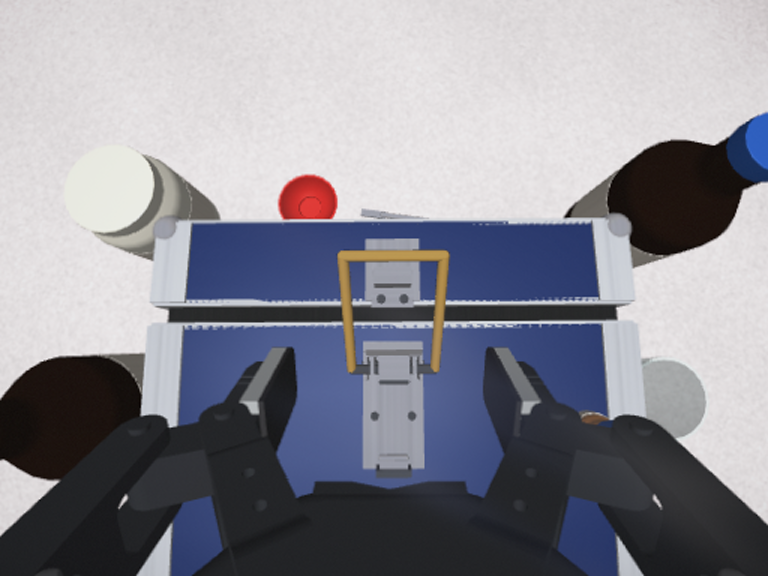

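The picture matches my model within about 1 px (pin row 242, keeper row 177, bar row 169). The loop is centred between the open fingers. I'll check what the plate at rows 228-313 is from depth.

Run:
```python
from plan import *
c=cam('wrist'); im,d=r.grab_frame('wrist')
for a in list(range(156,206,3))+list(range(226,322,6)):
    print(a,w2c(atdepth(c,a,268,d[a,268])).round(1)[[0,2]],end=' ')
```

```text
156 [-53.  197.7] 159 [-49.2 201. ] 162 [-46.3 200.8] 165 [-43.4 200.4] 168 [-23.  282.3] 171 [-20.7 283.3] 174 [-19.2 280.7] 177 [-31.3 201.6] 180 [-25.9 216.5] 183 [-23.1 216.6] 186 [-20.2 217.9] 189 [-18.3 212.2] 192 [-16.7 202.5] 195 [-14. 201.] 198 [-10.7 205.6] 201 [ -8.2 202.4] 204 [ -6.1 192.9] 226 [ 15.3 203.4] 232 [ 19.3 282.3] 238 [ 23.7 267.9] 244 [ 27.8 267.7] 250 [ 31.8 268.4] 256 [ 42.6 203.7] 262 [ 48.2 202. ] 268 [ 53.4 203. ] 274 [ 58.8 202.7] 280 [ 64.2 202.1] 286 [ 69.5 202.3] 292 [ 74.7 202.9] 298 [ 80.1 202. ] 304 [ 82.8 211.7] 310 [ 86.8 215.2] 316 [ 96.2 200.7]
```

{"name": "move_arm", "arguments": {
  "increments": [
    {"tx":-0.04,"ty":0.02,"tz":3.2,"rx":0,"ry":0.2,"rz":0,"gripper":0.6},
    {"tx":-0.04,"ty":0.02,"tz":3.1,"rx":0,"ry":0.2,"rz":0,"gripper":0.6},
    {"tx":0,"ty":0,"tz":0,"rx":0,"ry":0,"rz":0,"gripper":0.6},
    {"tx":0,"ty":0,"tz":0,"rx":0,"ry":0,"rz":0,"gripper":0.25},
    {"tx":0,"ty":0,"tz":0,"rx":0,"ry":0,"rz":0,"gripper":-0.2},
    {"tx":0,"ty":0,"tz":0,"rx":0,"ry":0,"rz":0,"gripper":-0.2},
    {"tx":0,"ty":0,"tz":0,"rx":0,"ry":0,"rz":0,"gripper":-0.2},
    {"tx":0,"ty":0,"tz":0,"rx":0,"ry":0,"rz":0,"gripper":-0.2}
  ],
  "squeeze": 20
}}

```text
clock: 5.55
eef_pos: [584.5, -23.9, 244.3]
tcp_rot: [3.139, -0.441, 2.991]
contact_force: [-2.0, 4.5, 3.7]
opening: 0.56
```

Run:
```python
from plan import *
D=np.radians
c=cam('wrist'); im,d=r.grab_frame('wrist'); save(im,'d.png',None,1.2)
s=r.sense();print(s['opening'],s['contact_force'])
W=[(1.7,30,-20),(1.85,15,-10),(1.85,0,2),(1.85,-10,12),(1.85,-19,20)]
for t,f,u in W: print(t,f,bar(t,D(f)).round(1))
rows([loopG(t,D(f),tau=D(u)) for t,f,u in W],8,start=loopG(1.5,D(43),tau=D(-25)))
```

```text
0.5562430813731413 [-1.70347901  4.91191472  3.48279977]
1.7 30 [-34.5 266.8]
1.85 15 [-43.8 249.4]
1.85 0 [-46.2 231.4]
1.85 -10 [-45.1 219.3]
1.85 -19 [-42.4 208.7]
now case [ -1.5   0.  245. ] tcp_rot [ 3.139 -0.441  2.991]
t [ 0.17 -0.    0.46] r [ 0.  -2.5 -0. ]
t [ 0.19 -0.    0.45] r [ 0.  -2.5 -0. ]
--
t [ 0.02 -0.    0.51] r [-0. -5.  0.]
t [ 0.06 -0.    0.51] r [-0. -5.  0.]
--
t [-0.14  0.    0.44] r [ 0. -6. -0.]
t [-0.1   0.    0.46] r [ 0. -6. -0.]
--
t [-0.12 -0.    0.3 ] r [ 0. -5. -0.]
t [-0.09 -0.    0.3 ] r [ 0. -5. -0.]
--
t [-0.19 -0.    0.54] r [ 0. -8.  0.]
--
```

View pics/d.png

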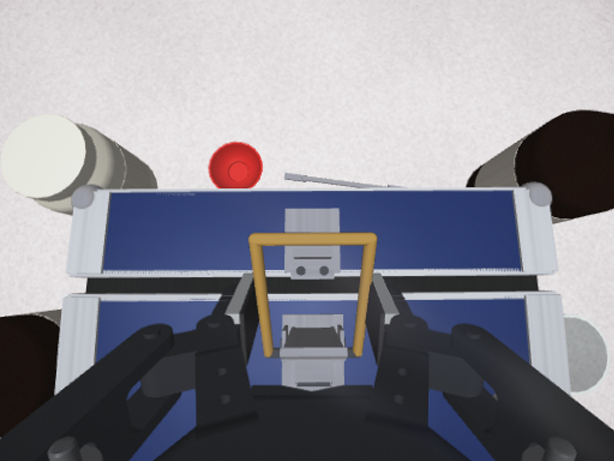

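The loop is pinched across its legs (pads at about col 245 and col 372, opening 47 mm). There's a small side force, so I'll ease the tool over and swing the loop forward and down.

{"name": "move_arm", "arguments": {
  "increments": [
    {"tx":0.17,"ty":0.05,"tz":0.46,"rx":0,"ry":-2.5,"rz":0,"gripper":-0.2},
    {"tx":0.19,"ty":0,"tz":0.45,"rx":0,"ry":-2.5,"rz":0,"gripper":-0.2},
    {"tx":0,"ty":0,"tz":0,"rx":0,"ry":0,"rz":0,"gripper":-0.2}
  ]
}}

```text
clock: 5.9
eef_pos: [577.9, -22.8, 237.5]
tcp_rot: [3.14, -0.35, 2.991]
contact_force: [2.3, 3.9, 2.3]
opening: 0.558
```

{"name": "move_arm", "arguments": {
  "increments": [
    {"tx":0.02,"ty":0.05,"tz":0.51,"rx":0,"ry":-5,"rz":0,"gripper":-0.2},
    {"tx":0.06,"ty":0,"tz":0.51,"rx":0,"ry":-5,"rz":0,"gripper":-0.2},
    {"tx":-0.14,"ty":0,"tz":0.44,"rx":0,"ry":-6,"rz":0,"gripper":-0.2},
    {"tx":-0.1,"ty":0,"tz":0.46,"rx":0,"ry":-6,"rz":0,"gripper":-0.2},
    {"tx":0,"ty":0,"tz":0,"rx":0,"ry":0,"rz":0,"gripper":-0.2}
  ]
}}

```text
clock: 6.4
eef_pos: [573.1, -22.0, 217.6]
tcp_rot: [3.141, 0.03, 2.99]
contact_force: [-1.1, 1.7, 2.9]
opening: 0.56
```

Run:
```python
from plan import *
D=np.radians
c=cam('wrist'); im,d=r.grab_frame('wrist'); save(im,'e.png',None,1.5); np.save('im_e',im)
s=r.sense();print(s['opening'],s['contact_force'],w2c(s['eef_pos']),s['tcp_rot'],loopG(1.85,0,tau=D(2)))
X=np.array([[w2c(atdepth(c,a,b,d[a,b])) for b in range(512)] for a in range(384)]); i=im.astype(int)
br=(i[...,0]-i[...,2]>60)&(i[...,0]>110)&(abs(X[...,1])<27)&(X[...,2]>212)&(X[...,2]<300)&(X[...,0]<60)&(X[...,0]>-70)
P=X[br]; P=P[np.argsort(P[:,0])]; print(len(P)); print(P[::max(1,len(P)//25)].round(1).tolist())
```

```text
0.5619899116376494 [-5.41462467  4.07421014  3.10850633] [-12.40676828   1.06125507 217.61721161] [3.14126263 0.02593336 2.99006175] (np.float64(-10.990649988762197), 0, np.float64(219.38771332337564), np.float64(0.03490658503988659))
2883
[[-49.6, -2.0, 236.5], [-48.9, 4.0, 236.0], [-48.5, -14.7, 235.9], [-48.0, 12.3, 237.9], [-47.5, 12.8, 237.8], [-46.9, 12.5, 236.2], [-46.4, -3.0, 235.8], [-45.7, 8.7, 236.9], [-45.0, -0.7, 236.2], [-42.7, 23.1, 235.8], [-39.5, 22.6, 236.9], [-36.3, 23.7, 236.5], [-33.0, 19.9, 233.9], [-29.7, -21.4, 235.6], [-26.1, 20.0, 235.6], [-22.4, 21.6, 235.9], [-18.6, 21.3, 235.2], [-14.6, -20.3, 234.9], [-10.6, -20.5, 235.1], [-6.4, -20.7, 235.1], [-2.0, 23.8, 234.5], [2.3, 24.1, 233.9], [6.7, -21.1, 233.7], [11.5, -21.2, 234.2], [16.6, -23.8, 233.7], [22.2, 22.3, 234.0]]
```

View pics/e.png

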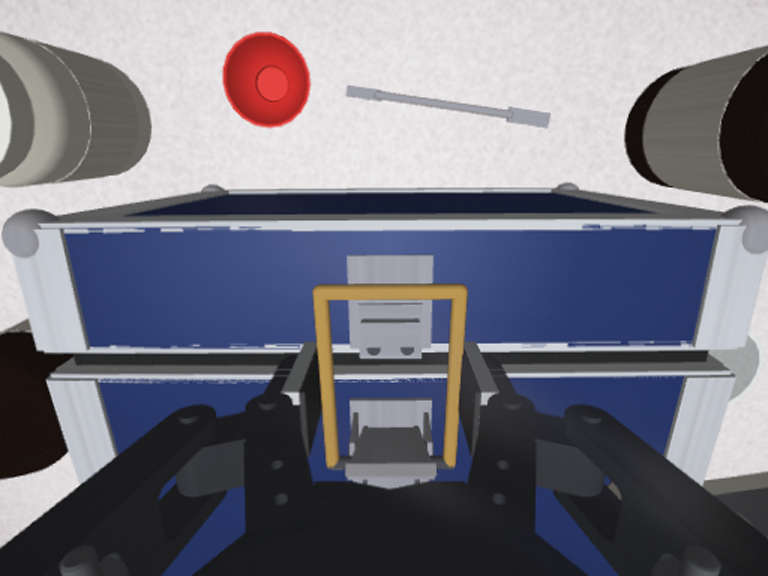

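The loop is almost level. Its bar is at x≈-47, z≈234 (row 195), in front of the keeper as planned, and the lever is near 1.85. Next I'll measure the nose edge and lower the bar.

Run:
```python
from plan import *
D=np.radians
c=cam('wrist'); im,d=r.grab_frame('wrist')
for b in (250,261,272):
    print(b,[tuple(w2c(atdepth(c,a,b,d[a,b])).round(1)[[0,2]]) for a in range(198,222,1)])
rows([loopG(1.8,D(-10),tau=D(12)),loopG(1.8,D(-18.5),tau=D(20))],8)
print(bar(1.8,D(-10)),bar(1.8,D(-18.5)))
```

```text
250 [(np.float64(-45.3), np.float64(236.1)), (np.float64(-44.6), np.float64(235.6)), (np.float64(-30.5), np.float64(199.4)), (np.float64(-30.1), np.float64(200.1)), (np.float64(-29.4), np.float64(200.1)), (np.float64(-29.2), np.float64(201.2)), (np.float64(-28.5), np.float64(201.2)), (np.float64(-28.4), np.float64(202.5)), (np.float64(-27.6), np.float64(202.2)), (np.float64(-27.1), np.float64(202.5)), (np.float64(-26.8), np.float64(203.3)), (np.float64(-26.0), np.float64(202.9)), (np.float64(-25.2), np.float64(202.8)), (np.float64(-24.3), np.float64(202.1)), (np.float64(-28.0), np.float64(212.4)), (np.float64(-28.0), np.float64(213.7)), (np.float64(-28.6), np.float64(216.5)), (np.float64(-28.0), np.float64(216.7)), (np.float64(-27.8), np.float64(217.4)), (np.float64(-26.6), np.float64(216.2)), (np.float64(-26.1), np.float64(216.4)), (np.float64(-25.9), np.float64(217.4)), (np.float64(-24.9), np.float64(216.4)), (np.float64(-25.0), np.float64(217.9))]
261 [(np.float64(-45.3), np.float64(236.1)), (np.float64(-44.1), np.float64(234.4)), (np.float64(-31.1), np.float64(201.1)), (np.float6
[... 1339 characters left out ...]
loat64(202.0)), (np.float64(-24.6), np.float64(202.9)), (np.float64(-27.7), np.float64(211.8)), (np.float64(-28.2), np.float64(214.4)), (np.float64(-28.0), np.float64(215.3)), (np.float64(-27.7), np.float64(216.0)), (np.float64(-27.5), np.float64(217.0)), (np.float64(-26.9), np.float64(217.0)), (np.float64(-25.9), np.float64(216.1)), (np.float64(-25.7), np.float64(217.0)), (np.float64(-24.5), np.float64(215.8)), (np.float64(-24.8), np.float64(217.7))]
now case [-12.3   1.  217.4] tcp_rot [3.141 0.024 2.99 ]
t [-0.23 -0.05  0.19] r [-0.01 -5.31 -0.13]
t [-0.21 -0.05  0.21] r [-0.01 -5.31 -0.13]
--
t [-0.19  0.    0.51] r [ 0. -8.  0.]
--
[-44.37481468 219.46091929] [-41.82822465 209.43369708]
```

Run:
```python
from plan import *
D=np.radians
rows([loopG(1.8,D(-10),tau=D(7),over=13),loopG(1.8,D(-19),tau=D(12),over=13)],4)
print(loopG(1.8,D(-19),tau=D(12),over=13))
```

```text
now case [-12.3   1.  217.4] tcp_rot [3.141 0.024 2.99 ]
t [-0.18 -0.05  0.24] r [-0.   -2.81 -0.13]
t [-0.17 -0.05  0.25] r [-0.   -2.81 -0.13]
--
t [-0.09 -0.    0.27] r [-0.  -2.5 -0. ]
t [-0.08 -0.    0.27] r [-0.  -2.5 -0. ]
--
(np.float64(-6.025531680434611), 0, np.float64(207.47075787851117), np.float64(0.20943951023931956))
```

{"name": "move_arm", "arguments": {
  "increments": [
    {"tx":-0.18,"ty":0,"tz":0.24,"rx":0,"ry":-2.8,"rz":0,"gripper":-0.2},
    {"tx":-0.17,"ty":0,"tz":0.25,"rx":0,"ry":-2.8,"rz":0,"gripper":-0.2},
    {"tx":-0.09,"ty":0,"tz":0.27,"rx":0,"ry":-2.5,"rz":0,"gripper":-0.2},
    {"tx":0,"ty":0,"tz":0,"rx":0,"ry":0,"rz":0,"gripper":-0.2},
    {"tx":0,"ty":0,"tz":0,"rx":0,"ry":0,"rz":0,"gripper":-0.2}
  ]
}}

```text
clock: 7.0
eef_pos: [579.4, -23.0, 209.3]
tcp_rot: [3.141, 0.166, 2.99]
contact_force: [-2.9, 3.7, 4.1]
opening: 0.563
```

```bash
cat > loopz.py <<'E'
from plan import *
def measure(name=None):
    c=cam('wrist'); im,d=r.grab_frame('wrist')
    if name: save(im,name,None,1.5)
    s=r.sense();print(s['clock'],'open',s['opening'].round(3),'F',s['contact_force'].round(1),'tcp',w2c(s['eef_pos']).round(1),s['tcp_rot'].round(3))
    X=np.array([[w2c(atdepth(c,a,b,d[a,b])) for b in range(150,380)] for a in range(100,384)]); i=im[100:,150:380].astype(int)
    br=(i[...,0]-i[...,2]>60)&(i[...,0]>110)&(abs(X[...,1])<27)&(X[...,2]>203)&(X[...,2]<300)&(X[...,0]<60)&(X[...,0]>-70)
    P=X[br]; B=P[abs(P[:,1])<15]; L=P[abs(P[:,1])>19]
    if len(B): print('bar surf',np.median(B,0).round(1),np.percentile(B[:,0],[2,98]).round(1),len(B))
    if len(L)>5: p=np.polyfit(L[:,0],L[:,2],1); print('legs slope deg',np.degrees(np.arctan(-p[0])).round(1),'x',L[:,0].min().round(1),L[:,0].max().round(1),'z ends',np.polyval(p,[L[:,0].min(),L[:,0].max()]).round(1))
    return im,d,X
E
python3 -c "
from loopz import *
measure()"
```

```text
Traceback (most recent call last):
  File "loopz.py", line 5, in measure
    s=r.sense();print(s['clock'],'open',s['opening'].round(3),'F',s['contact_force'].round(1),'tcp',w2c(s['eef_pos']).round(1),s['tcp_rot'].round(3))
                                        ^^^^^^^^^^^^^^^^^^
AttributeError: 'float' object has no attribute 'round'
```

```bash
sed -i "s/s\['opening'\].round(3)/round(s['opening'],3)/" loopz.py
python3 -c "
from loopz import *
measure()"
```

```text
7.1 open 0.562 F [-3.6  5.2  4.6] tcp [ -6.1   1.  209.3] [3.141 0.166 2.99 ]
bar surf [-4.390e+01  2.000e-01  2.211e+02] [-45.7 -41.3] 573
legs slope deg -10.8 x -45.9 25.9 z ends [220.7 234.4]
```

{"name": "move_arm", "arguments": {
  "increments": [
    {"tx":0,"ty":0.03,"tz":0.25,"rx":0,"ry":-1,"rz":0,"gripper":-0.2},
    {"tx":-0.02,"ty":0,"tz":0.25,"rx":0,"ry":-1,"rz":0,"gripper":-0.2},
    {"tx":0,"ty":0,"tz":0,"rx":0,"ry":0,"rz":0,"gripper":-0.2},
    {"tx":0,"ty":0,"tz":0,"rx":0,"ry":0,"rz":0,"gripper":-0.2}
  ]
}}

```text
clock: 7.5
eef_pos: [581.1, -23.2, 204.5]
tcp_rot: [-3.142, 0.204, 2.99]
contact_force: [0.7, 2.3, 4.3]
opening: 0.558
```

```bash
python3 -c "
from loopz import *
measure('f.png')"
```

```text
7.55 open 0.56 F [2.  2.8 3.4] tcp [ -4.5   1.  204.5] [-3.142  0.205  2.99 ]
bar surf [-41.8  -0.6 213.1] [-43.5 -39. ] 528
legs slope deg -17.6 x -43.7 25.1 z ends [212.4 234.2]
```

View pics/f.png

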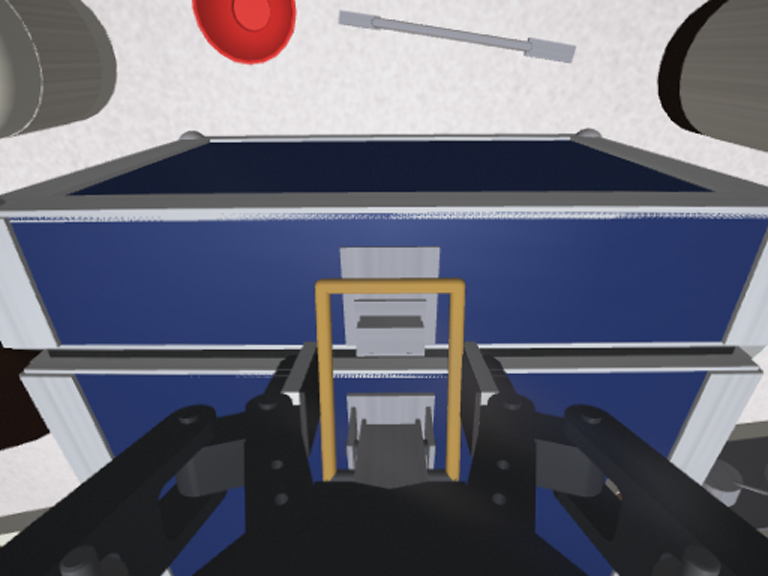

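The bar sits low in front of the hook at row 191 (x≈-41.5, centre z≈211). The nose edge is at row ~213, x≈-28. I'll lower it about 2 mm, then draw it +x under the nose in small steps.

Run:
```python
from plan import *
from scipy.optimize import fsolve
D=np.radians
def G(bx,bz):
    th,ph=fsolve(lambda v: bar(*v)-[bx,bz],[1.3,-.3]); a=A(th); return th,a+35*np.array([-np.cos(ph),np.sin(ph)])
t0,g0=G(-41.3,210.8); T0=np.array([-4.5,204.5]); prev=g0
tau=.205; tx=np.array([-np.cos(tau),-np.sin(tau)]); tzv=np.array([np.sin(tau),-np.cos(tau)])
for bx,bz in [(-41.3,208.3),(-39,208.3),(-36,208.3),(-33,208.3),(-31,208.5),(-29,209),(-28,209),(-27,209),(-26,209),(-25,209),(-24,209)]:
    th,g=G(bx,bz); d=g-prev; prev=g
    print(bx,bz,'th',round(th,2),'tcp',(T0+g-g0).round(1),'tx',round(d@tx/10,2),'tz',round(d@tzv/10,2))
```

```text
-41.3 208.3 th 1.79 tcp [ -4.9 203.2] tx 0.07 tz 0.12
-39 208.3 th 1.65 tcp [ -2.7 203.3] tx -0.22 tz 0.03
-36 208.3 th 1.47 tcp [  0.4 203.3] tx -0.29 tz 0.06
-33 208.3 th 1.26 tcp [  3.5 203. ] tx -0.3 tz 0.1
-31 208.5 th 1.09 tcp [  5.7 202.6] tx -0.21 tz 0.08
-29 209 th 0.89 tcp [  8. 202.] tx -0.22 tz 0.11
-28 209 th 0.78 tcp [  9.2 201.3] tx -0.1 tz 0.08
-27 209 th 0.64 tcp [ 10.4 200.5] tx -0.1 tz 0.11
-26 209 th 0.45 tcp [ 11.7 199.2] tx -0.1 tz 0.15
-25 209 th 0.13 tcp [ 12.8 196.8] tx -0.05 tz 0.26
-24 209 th 0.13 tcp [ 12.8 196.7] tx 0.0 tz 0.0<stdin>:5: RuntimeWarning: The iteration is not making good progress, as measured by the 
 improvement from the last ten iterations.
<stdin>:5: RuntimeWarning: The iteration is not making good progress, as measured by the 
 improvement from the last five Jacobian evaluations.
```

{"name": "move_arm", "arguments": {
  "increments": [
    {"tx":0.07,"ty":0,"tz":0.12,"rx":0,"ry":0,"rz":0,"gripper":-0.2},
    {"tx":-0.22,"ty":0,"tz":0.03,"rx":0,"ry":0,"rz":0,"gripper":-0.2},
    {"tx":-0.29,"ty":0,"tz":0.06,"rx":0,"ry":0,"rz":0,"gripper":-0.2},
    {"tx":0,"ty":0,"tz":0,"rx":0,"ry":0,"rz":0,"gripper":-0.2}
  ]
}}

```text
clock: 7.95
eef_pos: [583.7, -23.6, 202.2]
tcp_rot: [-3.141, 0.201, 2.99]
contact_force: [-2.2, 3.7, 2.8]
opening: 0.558
```

```bash
python3 -c "
from loopz import *
measure()"
```

```text
8.0 open 0.562 F [-3.7  4.3  2.2] tcp [ -1.7   1.  202.2] [-3.141  0.202  2.99 ]
bar surf [-38.7   0.6 209.4] [-40.4 -36.1] 536
legs slope deg -21.2 x -40.5 25.7 z ends [208.5 234.1]
```

{"name": "move_arm", "arguments": {
  "increments": [
    {"tx":-0.29,"ty":0,"tz":0,"rx":0,"ry":0,"rz":0,"gripper":-0.2},
    {"tx":-0.29,"ty":0,"tz":0.08,"rx":0,"ry":0,"rz":0,"gripper":-0.2},
    {"tx":0,"ty":0,"tz":0,"rx":0,"ry":0,"rz":0,"gripper":-0.2}
  ]
}}

```text
clock: 8.3
eef_pos: [589.9, -24.5, 202.5]
tcp_rot: [-3.142, 0.202, 2.99]
contact_force: [-0.4, 3.8, -1.4]
opening: 0.561
```

```bash
python3 -c "
from loopz import *
measure()"
```

```text
8.35 open 0.564 F [-0.   3.4 -2.1] tcp [  4.5   1.1 202.6] [-3.142  0.203  2.99 ]
bar surf [-32.7   0.5 210.7] [-34.4 -30.4] 512
legs slope deg -19.3 x -34.8 33.3 z ends [209.8 233.7]
```

{"name": "move_arm", "arguments": {
  "increments": [
    {"tx":-0.15,"ty":0,"tz":0.06,"rx":0,"ry":0,"rz":0,"gripper":-0.2},
    {"tx":-0.15,"ty":0,"tz":0.06,"rx":0,"ry":0,"rz":0,"gripper":-0.2},
    {"tx":0,"ty":0,"tz":0,"rx":0,"ry":0,"rz":0,"gripper":-0.2}
  ]
}}

```text
clock: 8.65
eef_pos: [592.5, -24.9, 201.7]
tcp_rot: [-3.142, 0.202, 2.99]
contact_force: [-2.5, 3.9, -3.0]
opening: 0.559
```

```bash
python3 -c "
from loopz import *
measure()"
```

```text
8.7 open 0.563 F [-2.9  4.7 -4.2] tcp [  7.1   1.  201.7] [-3.142  0.202  2.99 ]
bar surf [-30.3   0.8 210.1] [-31.9 -28. ] 515
legs slope deg -18.9 x -32.1 35.8 z ends [209.2 232.5]
```

{"name": "move_arm", "arguments": {
  "increments": [
    {"tx":-0.15,"ty":0,"tz":0.04,"rx":0,"ry":0,"rz":0,"gripper":-0.2},
    {"tx":0,"ty":0,"tz":0,"rx":0,"ry":0,"rz":0,"gripper":-0.2}
  ]
}}

```text
clock: 8.9
eef_pos: [593.6, -25.1, 201.4]
tcp_rot: [-3.141, 0.201, 2.99]
contact_force: [-3.4, 5.6, -4.3]
opening: 0.562
```

{"name": "move_arm", "arguments": {
  "increments": [
    {"tx":-0.1,"ty":0,"tz":0.06,"rx":0,"ry":0,"rz":0,"gripper":-0.2},
    {"tx":0,"ty":0,"tz":0,"rx":0,"ry":0,"rz":0,"gripper":-0.2}
  ]
}}

```text
clock: 9.1
eef_pos: [594.3, -25.2, 200.8]
tcp_rot: [-3.141, 0.2, 2.99]
contact_force: [-3.9, 5.6, -4.0]
opening: 0.56
```

```bash
python3 -c "
from loopz import *
measure()"
```

```text
9.15 open 0.558 F [-5.   4.6 -4.2] tcp [  9.    1.  200.8] [-3.141  0.2    2.99 ]
bar surf [-28.5   0.7 209.3] [-30.1 -26.1] 516
legs slope deg -18.4 x -30.3 37.9 z ends [208.6 231.4]
```

{"name": "move_arm", "arguments": {
  "increments": [
    {"tx":-0.08,"ty":0,"tz":0.02,"rx":0,"ry":0,"rz":0,"gripper":-0.2},
    {"tx":0,"ty":0,"tz":0,"rx":0,"ry":0,"rz":0,"gripper":-0.2}
  ]
}}

```text
clock: 9.35
eef_pos: [594.7, -25.3, 200.5]
tcp_rot: [-3.141, 0.199, 2.99]
contact_force: [-6.0, 5.9, -4.2]
opening: 0.559
```

{"name": "move_arm", "arguments": {
  "increments": [
    {"tx":-0.08,"ty":0,"tz":0.02,"rx":0,"ry":0,"rz":0,"gripper":-0.2},
    {"tx":0,"ty":0,"tz":0,"rx":0,"ry":0,"rz":0,"gripper":-0.2}
  ]
}}

```text
clock: 9.55
eef_pos: [595.2, -25.3, 200.2]
tcp_rot: [-3.141, 0.198, 2.99]
contact_force: [-5.3, 5.8, -5.0]
opening: 0.56
```

```bash
python3 -c "
from loopz import *
measure()"
```

```text
9.6 open 0.559 F [-6.2  4.8 -5.1] tcp [  9.8   1.  200.2] [-3.141  0.198  2.99 ]
bar surf [-28.    0.8 208.9] [-29.5 -25.7] 438
legs slope deg -18.1 x -29.8 38.8 z ends [208.2 230.5]
```

{"name": "move_arm", "arguments": {
  "increments": [
    {"tx":-0.1,"ty":-0.03,"tz":-0.03,"rx":0,"ry":0,"rz":0,"gripper":-0.2},
    {"tx":0,"ty":0,"tz":0,"rx":0,"ry":0,"rz":0,"gripper":-0.2}
  ]
}}

```text
clock: 9.8
eef_pos: [595.4, -25.4, 200.2]
tcp_rot: [3.141, 0.197, 2.99]
contact_force: [-7.2, 8.5, -6.5]
opening: 0.56
```

{"name": "move_arm", "arguments": {
  "increments": [
    {"tx":-0.1,"ty":0,"tz":0,"rx":0,"ry":0,"rz":0,"gripper":-0.2},
    {"tx":0,"ty":0,"tz":0,"rx":0,"ry":0,"rz":0,"gripper":-0.2}
  ]
}}

```text
clock: 10.0
eef_pos: [595.7, -25.5, 200.0]
tcp_rot: [3.142, 0.195, 2.99]
contact_force: [-8.8, 8.4, -4.9]
opening: 0.558
```

```bash
python3 -c "
from loopz import *
measure()"
```

```text
10.05 open 0.561 F [-9.   8.  -6.3] tcp [ 10.4   1.  200. ] [3.142 0.195 2.99 ]
bar surf [-27.7   0.7 209.2] [-29.  -25.2] 417
legs slope deg -17.4 x -29.1 40.9 z ends [208.5 230.3]
```

Fx went from about -3 drag to -9 with almost no further travel, and the bar is under the nose at about x -27.4, so it's against the throat wall. Now I let go.

{"name": "move_arm", "arguments": {
  "increments": [
    {"tx":0.03,"ty":0.08,"tz":0,"rx":0,"ry":0,"rz":0,"gripper":0},
    {"tx":0,"ty":0,"tz":0,"rx":0,"ry":0,"rz":0,"gripper":0.3},
    {"tx":0,"ty":0,"tz":0,"rx":0,"ry":0,"rz":0,"gripper":0.5},
    {"tx":0,"ty":0,"tz":0,"rx":0,"ry":0,"rz":0,"gripper":0.5},
    {"tx":0,"ty":0,"tz":0,"rx":0,"ry":0,"rz":0,"gripper":0.5}
  ]
}}

```text
clock: 10.55
eef_pos: [600.1, -25.8, 203.3]
tcp_rot: [-3.142, 0.205, 2.99]
contact_force: [-1.0, -0.9, 0.0]
opening: 0.75
```

```bash
python3 -c "
from loopz import *
im,d,X=measure('g.png')
L=X[(abs(X[...,1])<11)&(X[...,2]>222)&(X[...,0]>0)&(X[...,0]<100)]; print('lever',len(L)); print(L[np.argsort(L[:,0])][::max(1,len(L)//12)].round(1).tolist())"
```

```text
10.6 open 0.747 F [ 0.5 -0.1  0.3] tcp [ 14.6   1.3 203.2] [-3.142  0.205  2.99 ]
bar surf [-27.8  -0.9 209.2] [-29.  -25.1] 395
legs slope deg -17.2 x -29.3 39.8 z ends [208.6 229.9]
lever 2031
[[21.4, -10.7, 222.4], [24.4, 2.9, 223.1], [25.7, -5.5, 225.2], [27.1, 10.7, 226.8], [28.3, 6.5, 228.9], [29.6, -3.3, 231.5], [30.9, -6.9, 231.1], [31.9, -2.8, 233.3], [33.1, -2.3, 234.8], [34.2, 5.7, 237.0], [35.3, -2.8, 236.1], [36.5, -10.9, 237.5], [38.6, 2.2, 239.4]]
```

View pics/g.png

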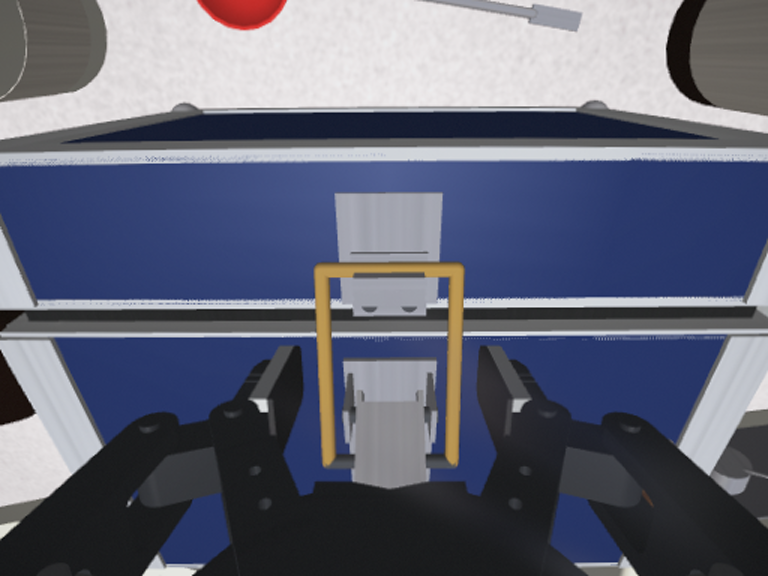

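The picture shows the nose overlapping the bar (row ~183) and both fingers free of the loop. The lever is at about 0.8 rad and the force is about 0. Next I'll lift off, close the fingers and move to the lever face.

```bash
cat >> plan.py <<'E'
def lev(th,tau,rr=55,h=8,back=0):
    u=np.array([np.cos(th),np.sin(th)]); nn=np.array([-u[1],u[0]])
    p=np.array([28,216])+rr*u+h*nn-11*np.array([np.cos(tau),np.sin(tau)])-back*tz(tau); return (p[0],0,p[1],tau)
E
python3 - <<'E'
from plan import *
s=r.sense();p=w2c(s['eef_pos']);t=.205
print(lev(.85,.35),lev(0,0))
rows([(p[0]-80*np.sin(t),0,p[2]+80*np.cos(t),t),lev(.85,.35,back=22)],40)
print('push'); rows([lev(.9,.35),lev(.75,.33),lev(.6,.28),lev(.45,.2),lev(.3,.12),lev(.2,.06)],10,start=lev(.85,.35,back=22))
E
```

```text
(np.float64(47.955729941230516), 0, np.float64(258.82841156778596), 0.35) (np.float64(72.0), 0, np.float64(224.0), 0)
now case [ 14.6   1.3 203.2] tcp_rot [-3.142  0.205  2.99 ]
t [-0.   -0.05 -2.67] r [-0.02  0.   -0.09]
t [-0.   -0.05 -2.67] r [-0.02  0.   -0.09]
t [-0.   -0.05 -2.67] r [-0.02  0.   -0.09]
--
t [-2.04 -0.    0.53] r [ 0.   -4.15  0.  ]
t [-2.   -0.    0.67] r [ 0.   -4.15  0.  ]
--
push
now case [ 40.4  -0.  279.5] tcp_rot [-3.142  0.205  2.99 ]
t [ 0.09 -0.    0.99] r [0. 0. 0.]
t [ 0.09 -0.    0.99] r [0. 0. 0.]
--
t [-0.48  0.    0.66] r [-0.    1.15  0.  ]
--
t [-0.39 -0.    0.68] r [ 0.    2.86 -0.  ]
--
t [-0.32  0.    0.68] r [0.   4.58 0.  ]
--
t [-0.27 -0.    0.7 ] r [0.   4.58 0.  ]
--
t [-0.15  0.    0.47] r [-0.    3.44 -0.  ]
--
```

{"name": "move_arm", "arguments": {
  "increments": [
    {"tx":0,"ty":0,"tz":-2.7,"rx":0,"ry":0,"rz":0,"gripper":0.5},
    {"tx":0,"ty":-0.05,"tz":-2.7,"rx":0,"ry":0,"rz":0,"gripper":0.5},
    {"tx":0,"ty":-0.1,"tz":-2.7,"rx":0,"ry":0,"rz":0,"gripper":0},
    {"tx":0,"ty":0,"tz":0,"rx":0,"ry":0,"rz":0,"gripper":-1},
    {"tx":0,"ty":0,"tz":0,"rx":0,"ry":0,"rz":0,"gripper":-1},
    {"tx":0,"ty":0,"tz":0,"rx":0,"ry":0,"rz":0,"gripper":-1},
    {"tx":0,"ty":0,"tz":0,"rx":0,"ry":0,"rz":0,"gripper":-1},
    {"tx":0,"ty":0,"tz":0,"rx":0,"ry":0,"rz":0,"gripper":-1}
  ]
}}

```text
clock: 11.4
eef_pos: [582.7, -24.5, 281.0]
tcp_rot: [-3.141, 0.203, 2.99]
contact_force: [-0.3, 0.1, -0.8]
opening: 0.003
```

```bash
python3 -c "
from loopz import *
im,d,X=measure()
L=X[(abs(X[...,1])<11)&(X[...,2]>222)&(X[...,2]<275)&(X[...,0]>15)&(X[...,0]<100)]; print('lever',len(L)); print(L[np.argsort(L[:,0])][::max(1,len(L)//12)].round(1).tolist())
rows([lev(.85,.35,back=22)],40)"
```

```text
11.45 open 0.002 F [ 0.3 -0.5  0.9] tcp [ -2.5   0.  281.2] [-3.141  0.203  2.99 ]
bar surf [-27.8  -0.3 209.3] [-28.9 -24.4] 144
legs slope deg -17.3 x -28.8 40.0 z ends [208.7 230.2]
lever 254
[[21.4, 2.3, 222.1], [23.1, -0.1, 222.4], [23.7, 2.3, 222.9], [24.2, -8.9, 224.9], [24.6, 8.7, 223.1], [25.1, -10.5, 225.0], [25.4, -6.5, 224.5], [25.8, 3.8, 226.8], [26.2, 5.4, 226.2], [27.1, 10.2, 226.5], [30.3, 9.2, 231.3], [61.7, 0.3, 271.6], [63.4, -3.3, 272.8]]
now case [ -2.5   0.  281.2] tcp_rot [-3.141  0.203  2.99 ]
t [-2.09  0.01  0.52] r [-0.04 -4.21 -0.13]
t [-2.04  0.    0.67] r [-0.04 -4.21 -0.13]
--
```

{"name": "move_arm", "arguments": {
  "increments": [
    {"tx":-2.0,"ty":0,"tz":0.5,"rx":0,"ry":-4.2,"rz":0,"gripper":-1},
    {"tx":-1.9,"ty":0,"tz":0.65,"rx":0,"ry":-4.2,"rz":0,"gripper":-1},
    {"tx":0.1,"ty":0,"tz":1.0,"rx":0,"ry":0,"rz":0,"gripper":-1},
    {"tx":0,"ty":0,"tz":0,"rx":0,"ry":0,"rz":0,"gripper":-1}
  ]
}}

```text
clock: 11.85
eef_pos: [624.3, -30.9, 268.2]
tcp_rot: [-3.141, 0.346, 2.99]
contact_force: [0.8, -0.1, 0.5]
opening: -0.001
```

```bash
python3 -c "
from plan import *
r.grab_frame('side')
rows([lev(.75,.33,52),lev(.6,.28,53),lev(.45,.2,53),lev(.3,.12,54),lev(.2,.06,54)],10)"
```

```text
now case [ 3.97e+01 -2.00e-01  2.69e+02] tcp_rot [-3.141  0.347  2.99 ]
t [-0.23  0.01  0.9 ] r [-0.05  0.47 -0.13]
t [-0.24  0.01  0.89] r [-0.05  0.47 -0.13]
--
t [-0.47 -0.    0.61] r [ 0.    2.86 -0.  ]
--
t [-0.31  0.    0.65] r [0.   4.58 0.  ]
--
t [-0.36 -0.    0.66] r [0.   4.58 0.  ]
--
t [-0.15 -0.    0.46] r [-0.    3.44 -0.  ]
--
```

{"name": "move_arm", "arguments": {
  "increments": [
    {"tx":-0.12,"ty":0,"tz":0.45,"rx":0,"ry":0,"rz":0,"gripper":-1},
    {"tx":-0.12,"ty":0,"tz":0.45,"rx":0,"ry":0,"rz":0,"gripper":-1},
    {"tx":-0.12,"ty":0,"tz":0.45,"rx":0,"ry":0.5,"rz":0,"gripper":-1},
    {"tx":-0.12,"ty":0,"tz":0.45,"rx":0,"ry":0.5,"rz":0,"gripper":-1}
  ]
}}

```text
clock: 12.3
eef_pos: [636.5, -32.7, 255.0]
tcp_rot: [3.142, 0.333, 2.99]
contact_force: [-0.3, -0.3, 1.9]
opening: -0.002
```

{"name": "move_arm", "arguments": {
  "increments": [
    {"tx":-0.24,"ty":0,"tz":0.3,"rx":0,"ry":1.4,"rz":0,"gripper":-1},
    {"tx":-0.24,"ty":0,"tz":0.3,"rx":0,"ry":1.4,"rz":0,"gripper":-1}
  ]
}}

```text
clock: 12.5
eef_pos: [642.4, -33.6, 250.5]
tcp_rot: [-3.142, 0.282, 2.99]
contact_force: [-1.1, 1.1, 0.7]
opening: 0.001
```

```bash
python3 -c "
from loopz import *
im,d,X=measure('hh.png')
L=X[(abs(X[...,1])<11)&(X[...,2]>212)&(X[...,2]<245)&(X[...,0]>15)&(X[...,0]<60)]; print('lever',len(L)); print(L[np.argsort(L[:,0])][::max(1,len(L)//12)].round(1).tolist())
rows([lev(.45,.2,53),lev(.3,.12,54),lev(.2,.06,54)],4)"
```

```text
12.55 open -0.0 F [0.3 0.4 0.2] tcp [ 5.880e+01 -2.000e-01  2.505e+02] [-3.142  0.282  2.99 ]
legs slope deg -12.1 x -12.5 42.5 z ends [215.3 227.1]
lever 2589
[[17.5, -10.9, 219.8], [23.1, -2.7, 223.0], [25.7, -4.5, 223.1], [28.6, -10.4, 226.3], [31.2, -10.3, 230.0], [34.0, 3.1, 231.1], [36.6, 6.7, 230.3], [39.3, 5.4, 233.7], [42.0, 0.7, 236.9], [44.6, 3.6, 239.2], [47.3, -0.5, 239.5], [49.9, 10.0, 241.9], [53.9, -10.5, 244.2]]
now case [ 5.880e+01 -2.000e-01  2.505e+02] tcp_rot [-3.142  0.282  2.99 ]
t [-0.04  0.01  0.35] r [-0.03  2.34 -0.13]
t [-0.05  0.01  0.35] r [-0.03  2.34 -0.13]
--
t [-0.18 -0.    0.33] r [0.   2.29 0.  ]
t [-0.19 -0.    0.32] r [0.   2.29 0.  ]
--
t [-0.08 -0.    0.23] r [-0.    1.72 -0.  ]
t [-0.08 -0.    0.23] r [-0.    1.72 -0.  ]
--
```

View pics/hh.png

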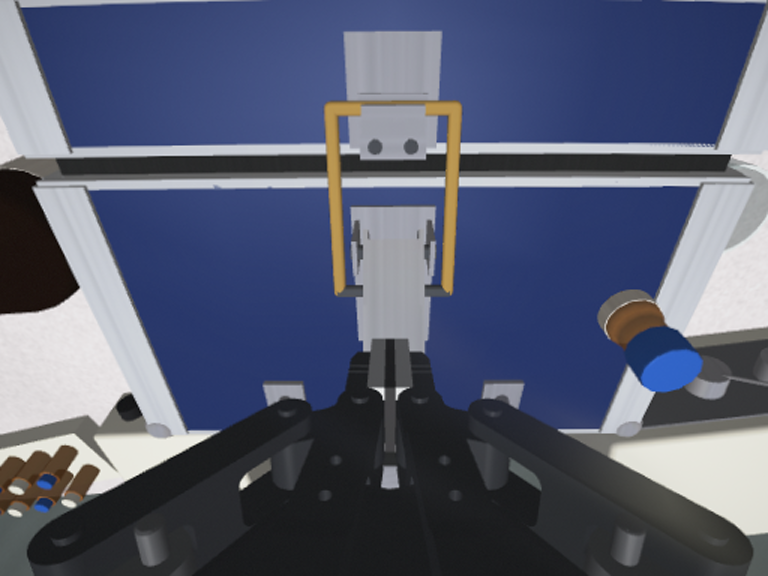

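The bar is caught under the nose (row ~70, nose drawn over it), and the fingers are on the lever face with the lever near 0.6. I'll continue the swing.

{"name": "move_arm", "arguments": {
  "increments": [
    {"tx":-0.03,"ty":0,"tz":0.35,"rx":0,"ry":2.3,"rz":0,"gripper":-1},
    {"tx":-0.03,"ty":0,"tz":0.35,"rx":0,"ry":2.3,"rz":0,"gripper":-1}
  ]
}}

```text
clock: 12.75
eef_pos: [645.8, -34.0, 245.0]
tcp_rot: [3.141, 0.205, 2.99]
contact_force: [1.1, -1.3, 2.3]
opening: 0.004
```

{"name": "move_arm", "arguments": {
  "increments": [
    {"tx":-0.16,"ty":0,"tz":0.33,"rx":0,"ry":2.3,"rz":0,"gripper":-1},
    {"tx":-0.16,"ty":0,"tz":0.32,"rx":0,"ry":2.3,"rz":0,"gripper":-1}
  ]
}}

```text
clock: 12.95
eef_pos: [650.0, -34.7, 239.0]
tcp_rot: [3.141, 0.124, 2.99]
contact_force: [0.4, 0.5, 1.7]
opening: -0.001
```

{"name": "move_arm", "arguments": {
  "increments": [
    {"tx":-0.08,"ty":0,"tz":0.23,"rx":0,"ry":1.7,"rz":0,"gripper":-1},
    {"tx":-0.08,"ty":0,"tz":0.23,"rx":0,"ry":1.7,"rz":0,"gripper":-1}
  ]
}}

```text
clock: 13.15
eef_pos: [652.3, -35.0, 234.4]
tcp_rot: [3.141, 0.065, 2.99]
contact_force: [2.0, -0.8, 1.6]
opening: -0.001
```

```bash
python3 -c "
from loopz import *
im,d,X=measure()
rows([lev(.2,.06,54),lev(.1,.0,54),lev(.06,.0,54)],3)"
```

```text
13.2 open 0.0 F [ 1.1  0.2 -0.5] tcp [ 68.   -0.3 233.9] [3.141 0.063 2.99 ]
legs slope deg -6.8 x -8.3 45.7 z ends [214.7 221.1]
now case [ 68.   -0.3 233.9] tcp_rot [3.141 0.063 2.99 ]
t [-0.04  0.03 -0.  ] r [-0.01  0.16 -0.27]
--
t [-0.07  0.    0.23] r [0.   1.72 0.  ]
t [-0.07  0.    0.23] r [0.   1.72 0.  ]
--
t [-0.05  0.    0.21] r [0. 0. 0.]
--
```

{"name": "move_arm", "arguments": {
  "increments": [
    {"tx":-0.07,"ty":0,"tz":0.22,"rx":0,"ry":1.7,"rz":0,"gripper":-1},
    {"tx":-0.07,"ty":0,"tz":0.22,"rx":0,"ry":1.7,"rz":0,"gripper":-1},
    {"tx":0,"ty":0,"tz":0,"rx":0,"ry":0,"rz":0,"gripper":-1}
  ]
}}

```text
clock: 13.5
eef_pos: [653.5, -35.3, 229.4]
tcp_rot: [-3.142, 0.005, 2.99]
contact_force: [0.1, -0.3, -0.0]
opening: -0.004
```

```bash
python3 -c "
from loopz import *
im,d,X=measure('i.png')
i=X[(abs(X[...,1])<9)&(X[...,2]>214)&(X[...,2]<219.5)&(X[...,0]<0)]; print('nose x',np.percentile(i[:,0],[2,98]) if len(i) else None)
L=X[(abs(X[...,1])<11)&(X[...,2]>210)&(X[...,2]<245)&(X[...,0]>15)&(X[...,0]<62)]; print(L[np.argsort(L[:,0])][::max(1,len(L)//10)].round(1).tolist())"
```

```text
13.55 open -0.002 F [ 0.3  0.2 -1.3] tcp [ 68.7  -0.3 229.5] [-3.142  0.006  2.99 ]
legs slope deg -5.0 x -8.1 46.4 z ends [214.3 219. ]
nose x None
[[20.4, -10.1, 223.9], [27.3, -2.1, 225.4], [31.3, 7.7, 225.1], [35.3, -8.2, 224.8], [39.5, 5.1, 224.6], [43.7, 8.9, 226.0], [48.1, -8.9, 226.7], [52.5, -10.2, 226.3], [56.7, -3.4, 227.8], [57.9, 6.2, 228.0], [61.9, 7.3, 228.8]]
```

View pics/i.png

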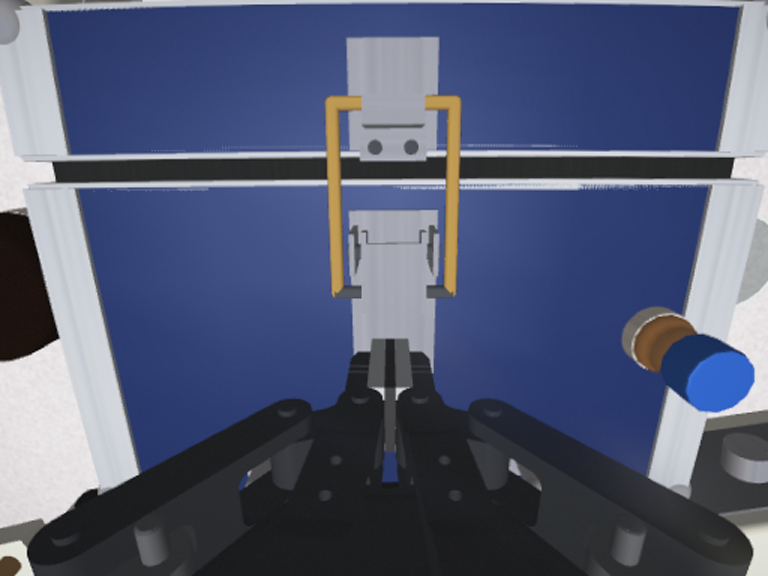

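The loop is hooked with the nose over the bar (row ~68), and the lever has fallen past centre to about 0.06-0.1. Next I'll press down in small steps, watching Fz.

{"name": "move_arm", "arguments": {
  "increments": [
    {"tx":-0.3,"ty":0,"tz":0.1,"rx":0,"ry":0,"rz":0,"gripper":-1},
    {"tx":0,"ty":0,"tz":0.1,"rx":0,"ry":0,"rz":0,"gripper":-1},
    {"tx":0,"ty":0,"tz":0,"rx":0,"ry":0,"rz":0,"gripper":-1}
  ]
}}

```text
clock: 13.85
eef_pos: [655.8, -35.6, 227.8]
tcp_rot: [-3.142, 0.005, 2.99]
contact_force: [-0.1, -0.1, 0.1]
opening: 0.002
```

{"name": "move_arm", "arguments": {
  "increments": [
    {"tx":0,"ty":0,"tz":0.1,"rx":0,"ry":0,"rz":0,"gripper":-1},
    {"tx":0,"ty":0,"tz":0,"rx":0,"ry":0,"rz":0,"gripper":-1}
  ]
}}

```text
clock: 14.05
eef_pos: [655.9, -35.6, 227.0]
tcp_rot: [-3.142, 0.006, 2.99]
contact_force: [0.4, 0.6, 0.2]
opening: -0.001
```

{"name": "move_arm", "arguments": {
  "increments": [
    {"tx":0,"ty":0,"tz":0.1,"rx":0,"ry":0,"rz":0,"gripper":-1},
    {"tx":0,"ty":0,"tz":0,"rx":0,"ry":0,"rz":0,"gripper":-1}
  ]
}}

```text
clock: 14.25
eef_pos: [656.0, -35.6, 226.6]
tcp_rot: [3.142, 0.006, 2.99]
contact_force: [-1.4, -0.6, 5.4]
opening: -0.001
```

{"name": "move_arm", "arguments": {
  "increments": [
    {"tx":0,"ty":0,"tz":0.08,"rx":0,"ry":0,"rz":0,"gripper":-1},
    {"tx":0,"ty":0,"tz":0,"rx":0,"ry":0,"rz":0,"gripper":-1}
  ]
}}

```text
clock: 14.45
eef_pos: [656.1, -35.6, 226.4]
tcp_rot: [3.141, 0.006, 2.99]
contact_force: [-3.1, -0.4, 9.2]
opening: 0.001
```

{"name": "move_arm", "arguments": {
  "increments": [
    {"tx":0,"ty":0,"tz":0.05,"rx":0,"ry":0,"rz":0,"gripper":-1},
    {"tx":0,"ty":0,"tz":0,"rx":0,"ry":0,"rz":0,"gripper":-1}
  ]
}}

```text
clock: 14.65
eef_pos: [656.1, -35.6, 226.2]
tcp_rot: [3.141, 0.006, 2.99]
contact_force: [-3.9, -0.4, 11.3]
opening: 0.004
```

{"name": "move_arm", "arguments": {
  "increments": [
    {"tx":0,"ty":0,"tz":0.05,"rx":0,"ry":0,"rz":0,"gripper":-1},
    {"tx":0,"ty":0,"tz":0,"rx":0,"ry":0,"rz":0,"gripper":-1}
  ]
}}

```text
clock: 14.85
eef_pos: [656.1, -35.6, 226.2]
tcp_rot: [3.141, 0.007, 2.99]
contact_force: [-5.3, 0.9, 13.8]
opening: 0.002
```

{"name": "move_arm", "arguments": {
  "increments": [
    {"tx":0,"ty":0,"tz":0.05,"rx":0,"ry":0,"rz":0,"gripper":-1},
    {"tx":0,"ty":0,"tz":0,"rx":0,"ry":0,"rz":0,"gripper":-1}
  ]
}}

```text
clock: 15.05
eef_pos: [656.2, -35.6, 226.0]
tcp_rot: [3.141, 0.007, 2.99]
contact_force: [-6.0, 1.1, 17.3]
opening: 0.004
```

{"name": "move_arm", "arguments": {
  "increments": [
    {"tx":0,"ty":0,"tz":0.05,"rx":0,"ry":0,"rz":0,"gripper":-1},
    {"tx":0,"ty":0,"tz":0,"rx":0,"ry":0,"rz":0,"gripper":-1}
  ]
}}

```text
clock: 15.25
eef_pos: [656.2, -35.6, 225.9]
tcp_rot: [3.141, 0.007, 2.99]
contact_force: [-7.5, -0.1, 19.2]
opening: -0.005
```

{"name": "move_arm", "arguments": {
  "increments": [
    {"tx":0.03,"ty":0,"tz":0.04,"rx":0,"ry":0,"rz":0,"gripper":-1},
    {"tx":0,"ty":0,"tz":0,"rx":0,"ry":0,"rz":0,"gripper":-1}
  ]
}}

```text
clock: 15.45
eef_pos: [656.2, -35.6, 225.8]
tcp_rot: [3.141, 0.008, 2.99]
contact_force: [-7.1, 0.6, 20.3]
opening: 0.006
```

{"name": "move_arm", "arguments": {
  "increments": [
    {"tx":0.03,"ty":0,"tz":0.04,"rx":0,"ry":0,"rz":0,"gripper":-1},
    {"tx":0,"ty":0,"tz":0,"rx":0,"ry":0,"rz":0,"gripper":-1}
  ]
}}

```text
clock: 15.65
eef_pos: [656.2, -35.7, 225.8]
tcp_rot: [3.141, 0.009, 2.99]
contact_force: [-6.3, -0.2, 21.3]
opening: 0.001
```

{"name": "move_arm", "arguments": {
  "increments": [
    {"tx":0,"ty":0,"tz":0.03,"rx":0,"ry":0,"rz":0,"gripper":-1},
    {"tx":0,"ty":0,"tz":0,"rx":0,"ry":0,"rz":0,"gripper":-1}
  ]
}}

```text
clock: 15.85
eef_pos: [656.2, -35.6, 225.7]
tcp_rot: [3.141, 0.009, 2.99]
contact_force: [-7.8, 0.5, 23.1]
opening: -0.004
```

{"name": "move_arm", "arguments": {
  "increments": [
    {"tx":0.03,"ty":0,"tz":0.04,"rx":0,"ry":0,"rz":0,"gripper":-1},
    {"tx":0,"ty":0,"tz":0,"rx":0,"ry":0,"rz":0,"gripper":-1}
  ]
}}

```text
clock: 16.05
eef_pos: [656.2, -35.6, 225.6]
tcp_rot: [3.141, 0.01, 2.99]
contact_force: [-7.0, 0.3, 25.1]
opening: 0.003
```

```bash
python3 -c "
from loopz import *
im,d,X=measure()
L=X[(abs(X[...,1])<11)&(X[...,2]>215)&(X[...,2]<245)&(X[...,0]>24)&(X[...,0]<60)]; p=np.polyfit(L[:,0],L[:,2],1);print('lever slope',p[0],np.polyval(p,60)); print(r.sense()['wrist_torque'])"
```

```text
16.1 open -0.0 F [-7.9  0.2 23.8] tcp [ 7.170e+01 -2.000e-01  2.256e+02] [3.141 0.01  2.99 ]
legs slope deg -4.2 x -5.3 46.0 z ends [214.2 217.9]
lever slope 0.16989404404300876 228.99923413943407
[-0.02917385  1.07410241  0.03390966]
```

{"name": "move_arm", "arguments": {
  "increments": [
    {"tx":0.04,"ty":0,"tz":0.04,"rx":0,"ry":0,"rz":0,"gripper":-1},
    {"tx":0,"ty":0,"tz":0,"rx":0,"ry":0,"rz":0,"gripper":-1}
  ]
}}

```text
clock: 16.3
eef_pos: [656.2, -35.6, 224.7]
tcp_rot: [3.141, 0.01, 2.99]
contact_force: [-1.9, 0.0, 15.1]
opening: 0.002
```

{"name": "move_arm", "arguments": {
  "increments": [
    {"tx":0.04,"ty":0,"tz":0.03,"rx":0,"ry":0,"rz":0,"gripper":-1},
    {"tx":0,"ty":0,"tz":0,"rx":0,"ry":0,"rz":0,"gripper":-1}
  ]
}}

```text
clock: 16.5
eef_pos: [656.3, -35.6, 223.8]
tcp_rot: [3.141, 0.011, 2.99]
contact_force: [1.2, 0.2, 15.2]
opening: -0.0
```

The force dropped from 25 to 15 N and z fell to 223.8, which is the closed height of 224, so the catch clicked. I'll lift off and check.

{"name": "move_arm", "arguments": {
  "increments": [
    {"tx":0,"ty":0,"tz":-0.2,"rx":0,"ry":0,"rz":0,"gripper":-1},
    {"tx":0,"ty":0,"tz":-1,"rx":0,"ry":0,"rz":0,"gripper":-1},
    {"tx":0.5,"ty":0,"tz":-4,"rx":0,"ry":0,"rz":0,"gripper":-1},
    {"tx":3,"ty":0,"tz":-4,"rx":0,"ry":0,"rz":0,"gripper":-1},
    {"tx":4,"ty":0,"tz":-3,"rx":0,"ry":0,"rz":0,"gripper":-1},
    {"tx":4,"ty":0,"tz":-3,"rx":0,"ry":0,"rz":0,"gripper":-1},
    {"tx":0,"ty":0,"tz":0,"rx":0,"ry":0,"rz":0,"gripper":-1},
    {"tx":0,"ty":0,"tz":0,"rx":0,"ry":0,"rz":0,"gripper":-1}
  ]
}}

```text
clock: 17.3
eef_pos: [539.6, -17.8, 373.6]
tcp_rot: [3.141, 0.008, 2.99]
contact_force: [1.3, 1.1, -0.1]
opening: -0.0
```

```bash
python3 -c "
from loopz import *
im,d,X=measure('j.png')
m=(abs(X[...,1])<9)&(X[...,2]>214)&(X[...,2]<245)&(X[...,0]>34)&(X[...,0]<92)
L=X[m]; 
for a in range(32,96,4):
    q=L[(L[:,0]>=a)&(L[:,0]<a+4)]
    if len(q): print(a,np.median(q[:,2]).round(2),len(q),end='; ')
q=L[L[:,0]<82]; print(np.polyfit(q[:,0]-28,q[:,2],1))
i=X[(abs(X[...,1])<9)&(X[...,2]>214)&(X[...,2]<220)&(X[...,0]<-5)]; print('nose x',np.percentile(i[:,0],[2,98]))
k=X[(abs(X[...,1])<9)&(X[...,2]<205)&(X[...,2]>197)&(X[...,0]<90)&(X[...,0]>-80)]; print('top z',np.median(k[:,2]),k[:,0].min())
"
```

```text
17.35 open 0.003 F [ 0.1 -0.7 -0.4] tcp [-4.600e+01  3.000e-01  3.724e+02] [3.142 0.006 2.99 ]
bar surf [-25.6  11.2 212.4] [-27.  -22.9] 25
legs slope deg -4.1 x -27.0 27.3 z ends [212.3 216.2]Traceback (most recent call last):
  File "<string>", line 9, in <module>
    q=L[L[:,0]<82]; print(np.polyfit(q[:,0]-28,q[:,2],1))
                          ~~~~~~~~~~^^^^^^^^^^^^^^^^^^^^
    raise TypeError("expected non-empty vector for x")
TypeError: expected non-empty vector for x
```

View pics/j.png

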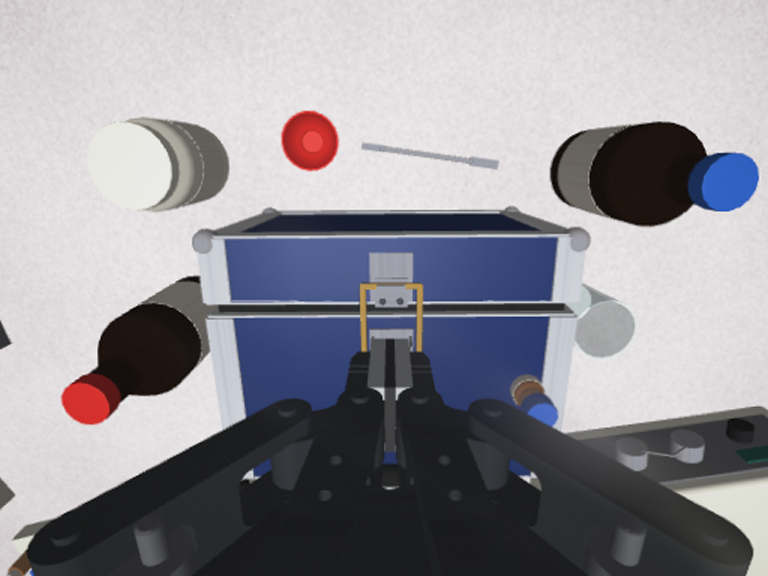

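The loop is hooked and the bystanders look unchanged, but the gripper hides the lever. I'll open the fingers and rise for a clear check.

{"name": "move_arm", "arguments": {
  "increments": [
    {"tx":-1,"ty":0,"tz":-4,"rx":0,"ry":0,"rz":0,"gripper":0.5},
    {"tx":-1,"ty":0,"tz":-4,"rx":0,"ry":0,"rz":0,"gripper":1},
    {"tx":0,"ty":0,"tz":0,"rx":0,"ry":0,"rz":0,"gripper":1},
    {"tx":0,"ty":0,"tz":0,"rx":0,"ry":0,"rz":0,"gripper":1},
    {"tx":0,"ty":0,"tz":0,"rx":0,"ry":0,"rz":0,"gripper":1}
  ]
}}

```text
clock: 17.85
eef_pos: [559.0, -20.9, 450.0]
tcp_rot: [-3.141, 0.002, 2.99]
contact_force: [-0.6, -0.5, -0.6]
opening: 0.844
```

```bash
python3 -c "
from loopz import *
im,d,X=measure('k.png')
L=X[(abs(X[...,1])<9)&(X[...,2]>206)&(X[...,2]<245)&(X[...,0]>20)&(X[...,0]<104)]
for a in range(20,104,4):
    q=L[(L[:,0]>=a)&(L[:,0]<a+4)]
    if len(q): print(a,np.median(q[:,2]).round(2),len(q),end='; ')
q=L[(L[:,0]>34)&(L[:,0]<82)&(L[:,2]>218)]; print('lever fit slope,z at pin',np.polyfit(q[:,0]-28,q[:,2],1))
i=X[(abs(X[...,1])<9)&(X[...,2]>214)&(X[...,2]<220)&(X[...,0]<-5)]; print('nose x',np.percentile(i[:,0],[2,98]))
F=[]
c=cam('wrist')
k=X[(abs(X[...,2]-200.5)<5)&(abs(X[...,1])>40)&(abs(X[...,1])<110)]; print('front edge',np.percentile(k[k[:,0]<-30][:,0],[0.5,1,2]), 'top z',np.median(k[:,2]))
g=k[(k[:,0]>-15)&(k[:,0]<20)]; h,e_=np.histogram(g[:,0],np.arange(-15,21,1)); print(h)
save(im,'k2.png',(130,300,170,350),4)
"
```

```text
17.9 open 0.926 F [-0.2 -0.2  1.4] tcp [-2.680e+01  1.000e-01  4.501e+02] [-3.141e+00  2.000e-03  2.990e+00]
bar surf [-25.7   0.3 212.2] [-27.1 -24.1] 18
legs slope deg -3.7 x -27.2 44.5 z ends [212.6 217.2]
24 224.23 47; 28 224.87 32; 32 224.45 30; 36 224.67 35; 40 224.43 26; 44 224.42 34; 48 224.53 34; 52 224.42 27; 56 224.58 35; 60 224.27 27; 64 224.2 33; 68 224.76 27; 72 224.49 33; 76 224.47 27; 80 224.33 33; 84 224.97 30; 88 225.51 34; 92 226.28 20; lever fit slope,z at pin [-4.41244854e-03  2.24623186e+02]
nose x [-26.65709139 -18.09309652]
front edge [-62.48456693 -62.41254619 -62.27691639] top z 200.31750093714192
[64 67 69 62 63 70 63 61 44  0  0  0  0  0  0  0  0 94 67 63 58 65 62 70
 59 60 65 64 58 60 58 68 54 66 59]
```

View pics/k2.png

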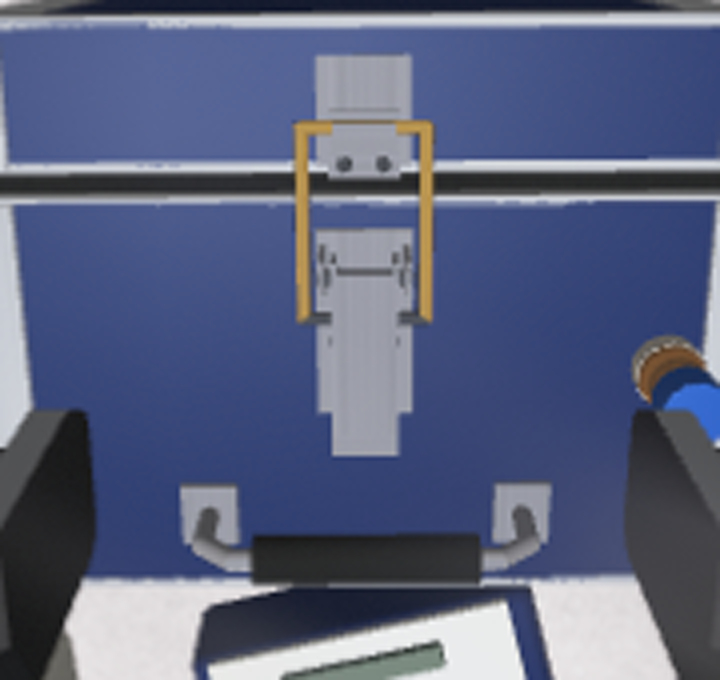

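The lever is flat (slope -0.004, face at z 224.5), the bar is under the nose and the robot is clear. Handing in.

```bash
python3 -c "
from rig import r
print(r.sign_off(), r.sense()['clock'])"
```

```text
the job is handed in; nothing more can be done
the job is handed in; nothing more can be done
```

The latch is closed, and I handed the job in at about 18 s of the 64 s allowed. The robot was clear of everything, with the gripper open about 450 mm up.

**What I did**
- **Catching the loop:** I pinched the loop across its legs, swung it down in front of the keeper and drew it back by feel. Drag was about 3 to 5 N, and I stopped at about 9 N, when the bar hardly moved any further. Then I let go.
- **Closing the lever:** I swung the lever over past centre with closed fingers. I then pressed it down in small steps until it clicked.

**Last checks**
- **Lever:** it lies flat, with a measured slope of -0.004 rad and its face at z 224.5 (224 is closed).
- **Loop:** the bar is under the keeper's nose.
- **Cover:** it has been pulled in only about 1.7 mm, judged by the nose moving from x -28.3 to -26.7. A gap of about 8 mm still shows at the seam, so it is not fully shut against the body.
- **Bystanders:** the bottles, jar, dish, spatula, beaker and vial looked unmoved in the last pictures. I judged that by eye and did not measure it.

**Off plan**
- **Press force:** it peaked at about 25 N, a little over the stated 12 to 22 N, before the catch snapped. That is still well under the 35 N that counts as forcing it.
- **Side force:** up to about 8 N acted sideways on the gripper while it held the loop, because the pinch was slightly off centre.

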